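# Unload the tag rail and tighten its clamp plate crosswise

## Task

The tag rail on the counter has worked loose under its clamp plate. Lift every wooden tally that hangs on it up off its peg and put them all in the wooden box; only when all are in the box, tighten the four wing nuts of the clamp plate clockwise, half a turn each until they stop, in cross order: take one nut fully home, then the nut diagonally opposite it fully home, then the remaining two, so that the plate seats evenly. Leave the other things on the counter where they are, and the box standing on the counter.

Things in the scene. Friction and masses are not known exactly. Their poses are not given: they have to be found in the camera images.
- plate_mid (a point): Grey square clamp plate, 175 x 175 x 8 mm, that holds the tag rail's flat steel base (180 x 310 x 4 mm, reaching on to the left) on the counter: middle of its top face, between four wing nuts at +-65 mm in x and y. x away from the robot, y left along the rail, z up; turned up to 0.12 rad. Top 16 mm over the counter while the nuts are slack; each nut pulls its corner down; all home: flat, 12 mm.
- rail_top (a point): Top of the fixed upright (18 mm thick) at the left end of the rail's base, on the axis of the 12 mm steel rail that runs from here 237 mm to the left (+y), 170 mm over the counter. Nothing stands higher than the peg tips. Axes as the clamp plate's.
- peg0 (a point): Peg 0 of 3, counted from the upright, 75 mm apart: 6 mm steel rod that comes out of the rail towards the robot (-x of this point) for 46 mm, its tip turned up 6 mm (tip top 9 mm above the peg's axis). The point is on its axis, 20 mm in front of the rail's axis and 28 mm behind the tip.
- peg1 (a point): Peg 1 of 3, counted from the upright, 75 mm apart: 6 mm steel rod that comes out of the rail towards the robot (-x of this point) for 46 mm, its tip turned up 6 mm (tip top 9 mm above the peg's axis). The point is on its axis, 20 mm in front of the rail's axis and 28 mm behind the tip.
- peg2 (a point): Peg 2 of 3, counted from the upright, 75 mm apart: 6 mm steel rod that comes out of the rail towards the robot (-x of this point) for 46 mm, its tip turned up 6 mm (tip top 9 mm above the peg's axis). The point is on its axis, 20 mm in front of the rail's axis and 28 mm behind the tip.
- nut_near_left_grip (a point): Dark steel wing nut, nearer the robot, on the left (the side of the upright): a flat upright bar 52 mm long, 12 mm thick and 28 mm high on a round hub. This point is on the nut's turning axis, 30 mm above its foot, 2 mm above the middle of the bar's height (the bar reaches from 16 mm below the point to 12 mm above it). Site x runs along the bar, y across its 12 mm, z up.
- nut_near_left (a joint): Turn of that nut in rad: 0 to 0.25 at the start (slack), grows clockwise seen from above, and meets a hard stop at 3.14 (home). It turns stiffly (about 0.12 N m) and stays where it is left.
- nut_near_right_grip (a point): Dark steel wing nut, nearer the robot, on the right: a flat upright bar 52 mm long, 12 mm thick and 28 mm high on a round hub. This point is on the nut's turning axis, 30 mm above its foot, 2 mm above the middle of the bar's height (the bar reaches from 16 mm below the point to 12 mm above it). Site x runs along the bar, y across its 12 mm, z up.
- nut_near_right (a joint): Turn of that nut in rad: 0 to 0.25 at the start (slack), grows clockwise seen from above, and meets a hard stop at 3.14 (home). It turns stiffly (about 0.12 N m) and stays where it is left.
- nut_far_left_grip (a point): Dark steel wing nut, farther from the robot, on the left: a flat upright bar 52 mm long, 12 mm thick and 28 mm high on a round hub. This point is on the nut's turning axis, 30 mm above its foot, 2 mm above the middle of the bar's height (the bar reaches from 16 mm below the point to 12 mm above it). Site x runs along the bar, y across its 12 mm, z up.
- nut_far_left (a joint): Turn of that nut in rad: 0 to 0.25 at the start (slack), grows clockwise seen from above, and meets a hard stop at 3.14 (home). It turns stiffly (about 0.12 N m) and stays where it is left.
- nut_far_right_grip (a point): Dark steel wing nut, farther from the robot, on the right: a flat upright bar 52 mm long, 12 mm thick and 28 mm high on a round hub. This point is on the nut's turning axis, 30 mm above its foot, 2 mm above the middle of the bar's height (the bar reaches from 16 mm below the point to 12 mm above it). Site x runs along the bar, y across its 12 mm, z up.
- nut_far_right (a joint): Turn of that nut in rad: 0 to 0.25 at the start (slack), grows clockwise seen from above, and meets a hard stop at 3.14 (home). It turns stiffly (about 0.12 N m) and stays where it is left.
- tally0_mid (a point): Hanging tally: wooden bar 80 x 34 x 10 mm with a 5 mm wire loop on top, 107 mm over all, 60 g; may be absent. Point: middle of the wood. z along the bar to the loop (loop top at +67 mm), y across the 34 mm, x through the 10 mm. Loop opening 18 wide, 22 mm high. At first it hangs on a peg running along x at z = +59 mm; raised 7 to 15 mm it clears the tip and draws off towards the robot.
- tally1_mid (a point): Hanging tally: wooden bar 80 x 34 x 10 mm with a 5 mm wire loop on top, 107 mm over all, 60 g; may be absent. Point: middle of the wood. z along the bar to the loop (loop top at +67 mm), y across the 34 mm, x through the 10 mm. Loop opening 18 wide, 22 mm high. At first it hangs on a peg running along x at z = +59 mm; raised 7 to 15 mm it clears the tip and draws off towards the robot.
- tally2_mid (a point): Hanging tally: wooden bar 80 x 34 x 10 mm with a 5 mm wire loop on top, 107 mm over all, 60 g; may be absent. Point: middle of the wood. z along the bar to the loop (loop top at +67 mm), y across the 34 mm, x through the 10 mm. Loop opening 18 wide, 22 mm high. At first it hangs on a peg running along x at z = +59 mm; raised 7 to 15 mm it clears the tip and draws off towards the robot.
- box: Loose open wooden box, 170 (its x) x 160 (its y) mm outside, 45 mm high, walls and floor 5 mm, 0.6 kg, standing on the counter to the right of the clamp plate. Origin at the centre of its underside, z up.
- mug: Bystander, loose, to be left alone: dark mug with a white foot, 82 mm wide and 97 mm high, handle to one side. Origin under its middle.
- bell: Bystander, loose, to be left alone: round counter bell, 80 mm wide, 56 mm high. Origin under its middle.
- pin_tin: Bystander, loose, to be left alone: round flat tin, 66 mm wide, 22 mm high. Origin under its middle.
- tape_roll: Bystander, loose, to be left alone: roll of packing tape lying flat, 96 mm wide, 25 mm high. Origin under its middle.
Things that resemble listed ones, but are neither listed nor needed, are in the scene too. Leave any purple look-alike of the part that bears tally2_mid alone.

How it is judged:
On the way, in this order (a step that is already met when the one before it is completed fails the run):
1. all tallies that hung on the rail lie in the box (x of tally0_mid in the frame of box between -0.078 and 0.078 m and y of tally0_mid in the frame of box between -0.073 and 0.073 m and z of tally0_mid in the frame of box between 0 and 0.06 m and linear speed of each of tally0, tally1, tally2 below 0.05 m/s and x of tally1_mid in the frame of box between -0.078 and 0.078 m and y of tally1_mid in the frame of box between -0.073 and 0.073 m and z of tally1_mid in the frame of box between 0 and 0.06 m and x of tally2_mid in the frame of box between -0.078 and 0.078 m and y of tally2_mid in the frame of box between -0.073 and 0.073 m and z of tally2_mid in the frame of box between 0 and 0.06 m and contact force between each of tally0, tally1, tally2 and the fingers below 0.1 N), for 0.2 s.
2. a first nut is home (value of joint any of nut_near_left, nut_near_right, nut_far_left, nut_far_right above 2.85 rad), for 0.2 s.
3. the nut diagonally opposite is home too ((value of joint each of nut_near_left, nut_far_right above 2.85 rad or value of joint each of nut_near_right, nut_far_left above 2.85 rad)), for 0.2 s.
4. a third nut is home ((value of joint each of nut_near_right, nut_far_left, nut_far_right above 2.85 rad or value of joint each of nut_near_left, nut_far_left, nut_far_right above 2.85 rad or value of joint each of nut_near_left, nut_near_right, nut_far_right above 2.85 rad or value of joint each of nut_near_left, nut_near_right, nut_far_left above 2.85 rad)), for 0.2 s.
5. all four nuts are home (value of joint each of nut_near_left, nut_near_right, nut_far_left, nut_far_right above 2.85 rad), for 0.2 s.
At the end, for the whole second after the job is handed in: All four nuts are turned home (each past 2.85 of 3.14 rad), so the clamp plate lies flat (tilt under 0.012 rad, top under 13.5 mm); every tally that was there lies at rest with its middle inside the box's walls and less than 60 mm above the box's underside; the box stands upright on the counter (all of step 5 and x of tally0_mid in the frame of box between -0.078 and 0.078 m and y of tally0_mid in the frame of box between -0.073 and 0.073 m and z of tally0_mid in the frame of box between 0 and 0.06 m and linear speed of each of tally0, tally1, tally2 below 0.05 m/s and x of tally1_mid in the frame of box between -0.078 and 0.078 m and y of tally1_mid in the frame of box between -0.073 and 0.073 m and z of tally1_mid in the frame of box between 0 and 0.06 m and x of tally2_mid in the frame of box between -0.078 and 0.078 m and y of tally2_mid in the frame of box between -0.073 and 0.073 m and z of tally2_mid in the frame of box between 0 and 0.06 m and angle between plate_mid's own z axis and vertical below 0.012 rad and height (world z) of plate_mid below 0.0135 m and angle between box's own z axis and vertical below 0.08 rad and height (world z) of box between -0.01 and 0.01 m and linear speed of box below 0.03 m/s); the robot touches nothing.
It fails at once if a nut of the other diagonal is turned (more than 0.6 rad) before one diagonal pair is home (not (value of joint each of nut_near_left, nut_far_right above 2.7 rad) and not (value of joint each of nut_near_right, nut_far_left above 2.7 rad) and value of joint any of nut_near_left, nut_far_right above 0.6 rad and value of joint any of nut_near_right, nut_far_left above 0.6 rad).
It fails at once if a bystander is moved more than 40 mm (distance of any of mug, bell, pin_tin, tape_roll from where it was at the start of the episode above 0.04 m).
Of tally0, tally1, tally2 only 1 to 3 are there at a start; the rules pass over those that are not, and their reading is None.
At some moment in a run one of box may be knocked a few centimetres aside while the robot is not near it.
It also fails if it takes over 210 s, if anything falls off the work surface, if the arm or the gripper's body presses on something with over 40 N, if the wrist force passes 120 N, or if a joint passes its speed limit or range.

## Robot

A 7-joint arm with a two-finger parallel gripper is mounted at the origin on a cart in front of the work surface, level with it; the furniture and walls round the work are solid. World frame = base frame: x ahead of the robot, y to its left, z up, the work surface at z = 0. Lengths are in m, angles in rad, forces in N, time in s.
With the tool pointing down it reaches from about 0.425 to 0.875 m from the base axis. Payload 8.4 kg.
Tool frame: the origin (TCP) lies at the very end of the fingers, on their centre line; the grasp point (between the pads) lies 19 mm behind it; z points along the fingers, y is the line along which they close (so a half turn about z gives the same grasp; the last joint's range is limited). The gripper opens to 87 mm and grips with 3 to 60 N. Pads are 19 mm wide; open, the fingers measure 117 mm over their backs; the gripper's body (75 mm by 190 mm) begins 51 mm behind the grasp point.
Start: joints at [1.244, 0.333, 0.04, 1.465, -0.013, 1.343, -0.059], TCP at [0.147, -0.633, 0.223] pointing down, gripper open.
Joint ranges: [-2.58, 2.58], [-0.38, 2.09], [-1.3, 1.39], [0.25, 2.4], [-1.5, 4.64], [0.08, 2.09], [-2.65, 2.65]. Speed limits (rad/s): [2.22, 2.22, 2.79, 2.79, 3.14, 3.14, 3.14].

## Interface

Orientations are given as a 3x3 rotation matrix whose columns are the frame's x, y, z axes.
In Python, from rig import bot gives the robot as it stands.
- The arm moves only by the shell command python3 -m jog 'ROWS' [FORCE]. ROWS is a JSON object of lists of equal length, an entry for each row: "delta_rot": the turn, a rotation vector about the tool's x, y, z in degrees, a list of three; "xyz": the shift along the tool's x, y, z in mm, a list of three; "jaw": the finger opening in mm, from 0 to 87. In form: {"delta_rot": [[ax, ay, az], ...], "xyz": [[dx, dy, dz], ...], "jaw": [jaw, ...]}. A call has 1 to 12 rows; each row is the pose to reach, as a shift and turn from the pose commanded when the call began, along the tool's axes at that moment; what a row does not reach only later rows make up. A row lasts 1/12 s, in which the tool goes at most 41.7 mm and 7.16 degrees, less where a joint would pass 70% of its speed; a pose out of reach is approached as far as the arm can. A call with a gripper value outside its range is refused whole. The fingers move at their own pace and stop on an object; FORCE is the grip in N (left out, the last holds). Time passes only in rows, so rows that repeat a pose let the fingers close. It gives the time, the measured TCP pose, the force and the opening at its end, in the units of the state.
- bot.observe(): the state, without advancing time (a new reading comes with each control period).
- bot.capture(name): name is "scene" or "side" or "wrist"; returns a dict with "img" (384x512x3 uint8, blue, green, red), "z_map" (384x512 float32, m along the optical axis (not along the pixel's ray), 0 where there is no reading), "fovy" (degrees; the focal length in pixels is half the picture's height over the tangent of half this angle, whatever the lens; pixels are square), "cx", "cy" (the principal point, pixels), "D" ([k1, k2, p1, p2, k3] as OpenCV has them; the pictures are not rectified), "R" (3x3) and "t" (3): a world point X has camera coordinates R X + t. Camera axes: x right, y down, z forward; pixel columns grow to the right and rows downward; lengths in m; the calibration is good to about 2 mm. A picture is of the moment at which its call begins.
- bot.close_job(): hands the job in, once; it reports no verdict.
The state is a dict: "time_s": time; "qpos": joint angles; "joint_velocities": joint speeds; "tau": joint torques, N m; "eef_pos": TCP position; "orientation": TCP orientation; "force": force on the tool from outside, world axes, zero at the start; "ft_torque": the same for the moment, N m; "opening": finger opening in m.
Only numpy, scipy, OpenCV 4.12 (cv2) and the standard library are available. Lean on these libraries where they do the work, as an engineer would, in place of code of your own. Each camera call takes 0.05 s, during which the arm holds its last target. There are 200 camera calls.

## Working session

There is one attempt and no reset: what is moved stays moved. The work goes in short steps, Python scripts to look and compute and a shell command to move; the robot and the scene stay as the last step left them, time stands still between calls to the robot, and variables do not carry over. Pictures are saved under pics/ and viewed, on a budget of 14 in all, crops included, one or two more only if the job needs it, and the job is handed in when it is done.

```bash
ls; mkdir -p pics; cat > h.py <<'E'
import numpy as np, cv2, pickle, sys
from rig import bot
def cap(n, save=None):
    c=bot.capture(n); pickle.dump(c,open(f'{n}.pkl','wb'))
    if save: cv2.imwrite(f'pics/{save}.png',c['img'])
    return c
def load(n): return pickle.load(open(f'{n}.pkl','rb'))
def K(c):
    f=192/np.tan(np.radians(c['fovy'])/2); return np.array([[f,0,c['cx']],[0,f,c['cy']],[0,0,1.]])
def ray(c,uv):
    p=cv2.undistortPoints(np.array(uv,float).reshape(-1,1,2),K(c),np.array(c['D'],float)).reshape(-1,2)
    return np.c_[p,np.ones(len(p))]
def world(c,uv,z=None):
    "uv -> world via depth, or at plane height z"
    r=ray(c,uv); R=np.array(c['R']);t=np.array(c['t'])
    if z is None:
        d=np.array([c['z_map'][int(round(v)),int(round(u))] for u,v in uv]); return (r*d[:,None]-t)@R
    C=-R.T@t; dw=r@R; z=np.broadcast_to(z,len(dw)); return C+dw*((z-C[2])/dw[:,2])[:,None]
def proj(c,X):
    R=np.array(c['R']); return cv2.projectPoints(np.array(X,float).reshape(-1,1,3),cv2.Rodrigues(R)[0],np.array(c['t'],float),K(c),np.array(c['D'],float))[0].reshape(-1,2)
def crop(c,u0,v0,u1,v1,s,name):
    cv2.imwrite(f'pics/{name}.png',cv2.resize(c['img'][v0:v1,u0:u1],None,fx=s,fy=s,interpolation=cv2.INTER_CUBIC))
def cloud(c):
    v,u=np.mgrid[0:384,0:512]; uv=np.c_[u.ravel(),v.ravel()]
    W=world(c,uv).reshape(384,512,3); W[c['z_map']==0]=np.nan; return W
E
python3 - <<'E'
from h import *
np.set_printoptions(precision=4,suppress=True)
a=cap('scene');b=cap('side')
cv2.imwrite('pics/p1.png',cv2.resize(a['img'],(800,600)))
cv2.imwrite('pics/p2.png',cv2.resize(b['img'],(800,600)))
for c in(a,b): print(c['fovy'],c['D'],-np.array(c['R']).T@c['t'], np.array(c['R'])[2])
print(bot.observe())
E
```

```text
pics
50.40323878091022 [-0.073  0.     0.     0.     0.   ] [0.0118 0.7821 1.039 ] [ 0.4393 -0.5654 -0.6981]
48.129430956198604 [-0.1607  0.      0.      0.      0.    ] [-0.0317  1.069   0.8086] [ 0.4534 -0.7517 -0.4789]
{'time_s': 0.1, 'qpos': array([ 1.2438,  0.3339,  0.0399,  1.4662, -0.0134,  1.3433, -0.0585]), 'joint_velocities': array([-0.0019, -0.0022,  0.0018, -0.0014,  0.0014,  0.0004, -0.    ]), 'tau': array([  0.0027, -65.7808,   1.3391, -40.4711,  -0.0599,   0.0409,
         0.0001]), 'eef_pos': array([ 0.1467, -0.6328,  0.2217]), 'orientation': array([[ 0.9742,  0.2258, -0.0004],
       [ 0.2258, -0.9742,  0.0015],
       [-0.0001, -0.0015, -1.    ]]), 'force': array([ 0.6491, -0.1841,  0.3991]), 'ft_torque': array([ 0.0202,  0.0114, -0.0175]), 'opening': 0.0872114313529556}
```

View pics/p1.png

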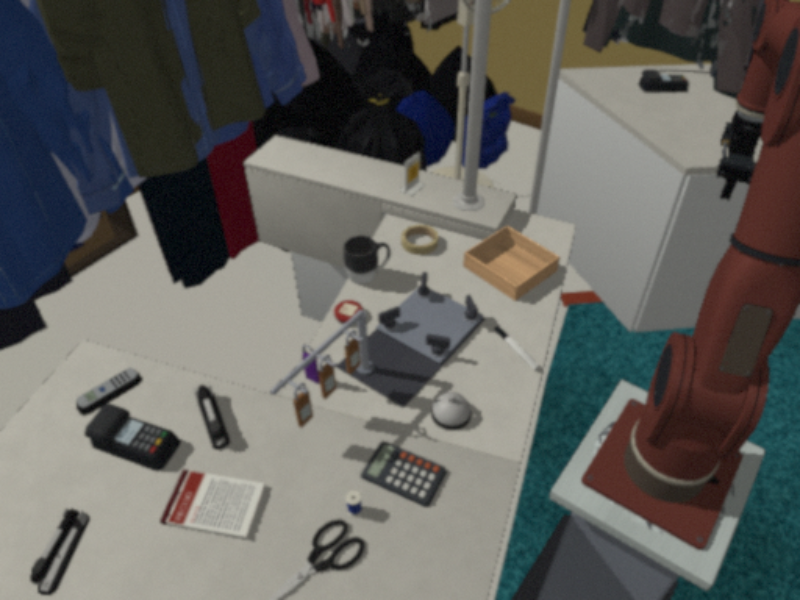

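View pics/p2.png

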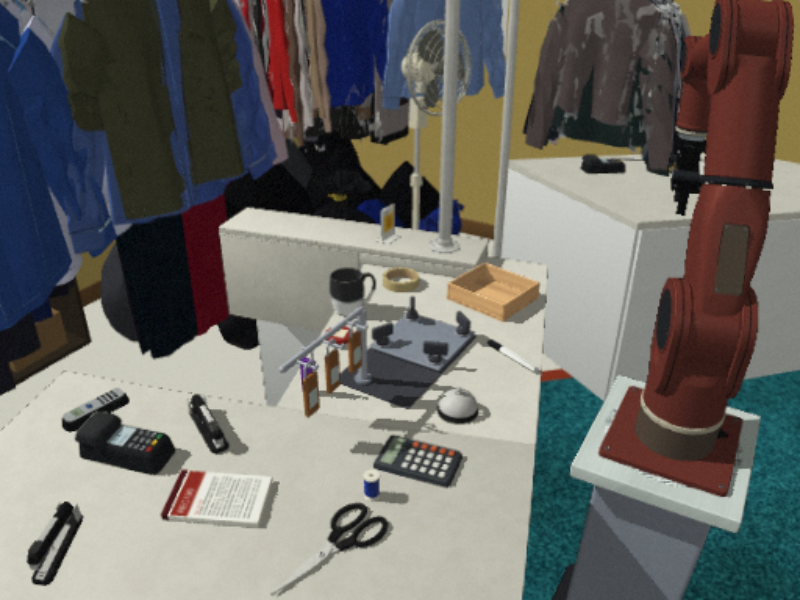

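The pictures show three brown tallies on the near side of the rail, at scene 800x600 px (352,354), (327,378) and (303,404). The purple look-alike (312,362) hangs behind the rail. The clamp plate is at about (430,325) with 4 wing nuts, and the box is at (510,262). Now a close crop to check this choice.

```bash
python3 - <<'E'
from h import *
np.set_printoptions(precision=3,suppress=True)
a=load('scene');b=load('side')
crop(a,170,165,320,277,5,'p3'); crop(b,170,180,320,275,5,'p4')
s=lambda l:[(u*.64,v*.64) for u,v in l]
print('tallies',world(a,s([(352,354),(327,380),(303,406),(312,366)])))
print('nuts',world(a,s([(423,285),(470,308),(438,343),(390,318),(430,325)])))
print('box rim',world(a,s([(506,230),(466,264),(514,296),(557,264)]),.045))
print('box floor',world(a,s([(508,258)])))
print('mug,tape,tin,bell',world(a,s([(360,245),(420,232),(348,308),(452,405)])))
E
```

```text
tallies [[0.573 0.197 0.121]
 [0.57  0.273 0.12 ]
 [0.563 0.345 0.125]
 [0.656 0.23  0.058]]
nuts [[ 0.615 -0.098  0.058]
 [ 0.493 -0.106  0.05 ]
 [ 0.494  0.017  0.043]
 [ 0.624  0.013  0.037]
 [ 0.552 -0.037  0.018]]
box rim [[ 0.572 -0.403  0.045]
 [ 0.583 -0.231  0.045]
 [ 0.436 -0.202  0.045]
 [ 0.408 -0.36   0.045]]
box floor [[ 0.532 -0.351  0.008]]
mug,tape,tin,bell [[ 0.816 -0.119  0.066]
 [ 0.771 -0.307  0.007]
 [ 0.732  0.031  0.02 ]
 [ 0.383  0.132  0.04 ]]
```

View pics/p3.png

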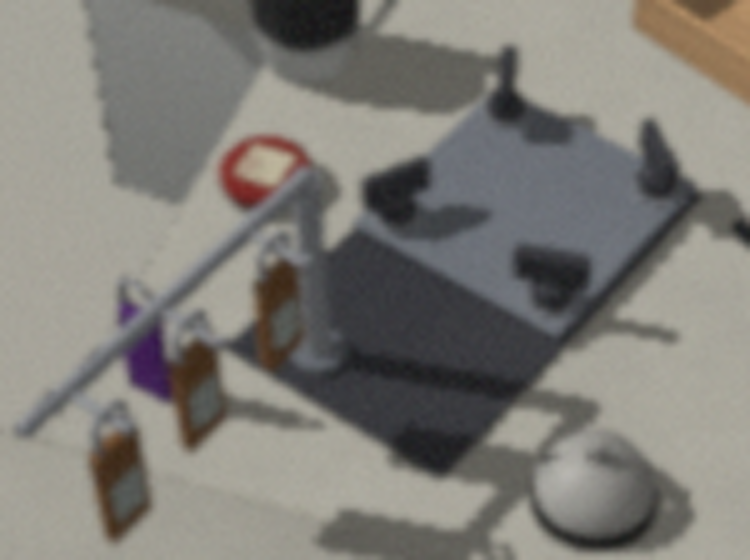

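View pics/p4.png

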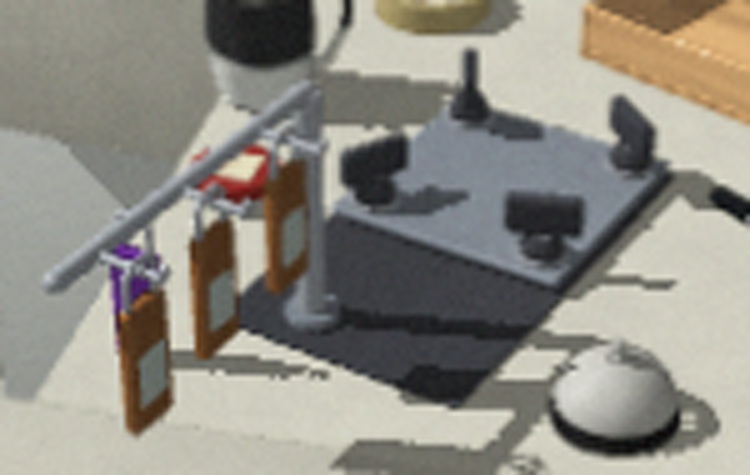

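The crops confirm the choice. The brown tallies (crop p3 at (280,315), (198,395), (120,485)) hang on the near-side pegs. The purple one (145,345) hangs on the far side and stays. Next I'll fit the rail, tallies, plate, nuts and box in the point clouds.

```bash
cat >> h.py <<'E'
def fitbox(c,show=True):
    W=cloud(c); h=cv2.cvtColor(c['img'],cv2.COLOR_BGR2HSV)
    m=(h[...,0]>6)&(h[...,0]<22)&(h[...,1]>70)&(W[...,2]>.038)&(W[...,2]<.05)&(W[...,1]<-.1)&(W[...,1]>-.55)&(W[...,0]>.3)&(W[...,0]<.75)
    P=W[m][:,:2].astype(np.float32); r=cv2.minAreaRect(P); return r,cv2.boxPoints(r),len(P)
def tallies(c):
    W=cloud(c); h=cv2.cvtColor(c['img'],cv2.COLOR_BGR2HSV); out=[]
    m=(h[...,0]>4)&(h[...,0]<22)&(h[...,1]>90)&(W[...,2]>.05)&(W[...,2]<.17)&(W[...,1]>.1)&(W[...,1]<.45)&(W[...,0]>.45)&(W[...,0]<.7)
    n,l,s,ce=cv2.connectedComponentsWithStats(cv2.morphologyEx(m.astype(np.uint8),cv2.MORPH_CLOSE,np.ones((5,5)))) 
    for i in range(1,n):
        if s[i,4]>40:
            P=W[(l==i)&(W[...,2]>.05)]; P=P[(P[:,2]>.05)]; out.append((s[i,4],np.round(np.median(P,0),3),np.round(np.percentile(P,3,axis=0),3),np.round(np.percentile(P,97,axis=0),3)))
    return out
E
python3 - <<'E'
from h import *
np.set_printoptions(precision=3,suppress=True)
for n in('scene','side'):
    c=load(n);W=cloud(c); print(n)
    for t in tallies(c): print(t)
    m=(W[...,2]>.172)&(W[...,2]<.2)&(W[...,1]>.1)&(W[...,1]<.45)&(W[...,0]>.5)&(W[...,0]<.75)
    P=W[m]; k=np.polyfit(P[:,1],P[:,0],1); print('rail x=',k,len(P),P[:,1].min(),P[:,1].max(), P.mean(0))
    print('box',fitbox(c))
    # nuts: points above plate
    m=(W[...,2]>.032)&(W[...,2]<.08)&(W[...,1]>-.16)&(W[...,1]<.08)&(W[...,0]>.43)&(W[...,0]<.7)&(c['img'].max(2)<120)
    P=W[m]; 
    _,lab,ce=cv2.kmeans(P[:,:2].astype(np.float32),4,None,(3,50,1e-5),5,cv2.KMEANS_PP_CENTERS)
    for i in range(4):
        Q=P[lab[:,0]==i]; e,v=np.linalg.eigh(np.cov(Q[:,:2].T)); print('nut',Q.mean(0),len(Q),np.degrees(np.arctan2(v[1,1],v[0,1])),np.sqrt(e)*1e3,Q.min(0),Q.max(0))
    m=(W[...,2]>.011)&(W[...,2]<.022)&(W[...,1]>-.2)&(W[...,1]<.1)&(W[...,0]>.4)&(W[...,0]<.72)&(c['img'].max(2)<150)
    r=cv2.minAreaRect(W[m][:,:2].astype(np.float32)); print('plate',r,W[m][:,2].mean())
E
```

```text
scene
(np.int32(78), array([0.574, 0.202, 0.13 ]), array([0.572, 0.183, 0.079]), array([0.578, 0.211, 0.151]))
(np.int32(79), array([0.573, 0.276, 0.132]), array([0.57 , 0.259, 0.081]), array([0.576, 0.286, 0.151]))
(np.int32(83), array([0.563, 0.352, 0.136]), array([0.56 , 0.335, 0.084]), array([0.569, 0.36 , 0.151]))
rail x= [-0.024  0.595] 333 0.136711519422145 0.379325669092935 [0.589 0.262 0.175]
box (((0.5148254036903381, -0.32677292823791504), (0.16897785663604736, 0.17747165262699127), 78.2628402709961), array([[ 0.411, -0.391],
       [ 0.585, -0.428],
       [ 0.619, -0.262],
       [ 0.445, -0.226]], dtype=float32), 275)
nut [0.496 0.019 0.051] 121 -158.15533475780717 [ 3.598 14.451] [0.472 0.006 0.033] [0.521 0.033 0.063]
nut [0.625 0.018 0.05 ] 108 65.33850944503615 [ 3.295 14.607] [ 0.612 -0.007  0.033] [0.64  0.041 0.067]
nut [ 0.622 -0.108  0.054] 52 118.61669714756725 [ 4.02  15.107] [ 0.609 -0.138  0.033] [ 0.638 -0.087  0.065]
nut [ 0.493 -0.108  0.052] 76 145.8839964445841 [ 3.767 14.845] [ 0.473 -0.13   0.032] [ 0.516 -0.092  0.064]
plate ((0.5606759786605835, -0
[... 614 characters left out ...]
48715209961), array([[ 0.411, -0.393],
       [ 0.591, -0.425],
       [ 0.621, -0.257],
       [ 0.441, -0.225]], dtype=float32), 322)
nut [0.623 0.019 0.051] 124 63.819439432502186 [ 3.413 14.415] [ 0.61  -0.008  0.032] [0.641 0.041 0.067]
nut [ 0.494 -0.109  0.051] 85 146.29135613411725 [ 2.875 14.982] [ 0.473 -0.131  0.033] [ 0.518 -0.095  0.068]
nut [0.494 0.019 0.051] 150 -158.95271874213145 [ 3.862 14.175] [0.47  0.005 0.033] [0.519 0.031 0.069]
nut [ 0.62  -0.105  0.051] 38 124.37755962983276 [ 4.731 13.275] [ 0.61  -0.127  0.033] [ 0.635 -0.087  0.068]
plate ((0.5582814812660217, -0.03149234503507614), (0.20777946710586548, 0.3063356578350067), 86.99728393554688) 0.01869895094548522
```

```bash
cat > to.py <<'E'
# usage: to.py x y z yaw_deg [pitch]: prints tool shift (mm) and turn (deg) from the measured pose to a tool-down pose
import sys; from h import *
from scipy.spatial.transform import Rotation as Ro
def to(x,y,z,yaw=0,pitch=0):
    o=bot.observe(); R=o['orientation']
    T=Ro.from_euler('z',yaw,degrees=True).as_matrix()@np.diag([1.,-1,-1])@Ro.from_euler('y',pitch,degrees=True).as_matrix()
    print('shift',np.round(R.T@(np.array([x,y,z])-o['eef_pos'])*1e3,1),'turn',np.round(Ro.from_matrix(R.T@T).as_rotvec(degrees=True),1),'pos',np.round(o['eef_pos'],4),'F',np.round(o['force'],1),'open',round(o['opening'],4),'t',o['time_s'],'q7',round(o['qpos'][6],2))
if __name__=='__main__': to(*map(float,sys.argv[1:]))
E
python3 -m jog '{"delta_rot":[[0,0,6],[0,0,13],[0,0,13],[0,0,13],[0,0,13],[0,0,13],[0,0,13],[0,0,13],[0,0,13],[0,0,13],[0,0,13],[0,0,13]],"xyz":[[0,0,-78],[0,0,-78],[419,-245,-78],[419,-245,-78],[419,-245,-78],[419,-245,-78],[419,-245,-78],[419,-245,-78],[419,-245,-78],[419,-245,-78],[419,-245,-78],[419,-245,-78]],"jaw":[87,87,87,87,87,87,87,87,87,87,60,60]}' 30
python3 to.py 0.57 0.346 0.24 0
```

```text
time_s: 1.1
eef_pos: [0.4507, -0.3453, 0.3004]
orientation: [[1.0, 0.001, -0.0], [0.001, -1.0, 0.0], [-0.0, -0.0, -1.0]]
force: [0.9, -1.3, 0.8]
opening: 0.0798
shift [ 119.9 -691.2   60.5] turn [-0.  0.  0.] pos [ 0.4507 -0.3453  0.3004] F [ 0.9 -1.3  0.8] open 0.0798 t 1.1 q7 -1.02
```

```bash

python3 -m jog '{"delta_rot":[[0,0,0],[0,0,0],[0,0,0],[0,0,0],[0,0,0],[0,0,0],[0,0,0],[0,0,0],[0,0,0],[0,0,0],[0,0,0],[0,0,0]],"xyz":[[120,-400,0],[120,-400,0],[120,-400,0],[120,-400,0],[120,-400,0],[120,-400,0],[120,-400,0],[120,-400,0],[120,-400,0],[120,-400,0],[120,-400,0],[120,-400,0]],"jaw":[60,60,60,60,60,60,60,60,60,60,60,60]}' >/dev/null
python3 -m jog '{"delta_rot":[[0,0,0],[0,0,0],[0,0,0],[0,0,0],[0,0,0],[0,0,0],[0,0,0],[0,0,0],[0,0,0],[0,0,0]],"xyz":[[0,-291,40],[0,-291,40],[0,-291,40],[0,-291,40],[0,-291,40],[0,-291,40],[0,-291,40],[0,-291,40],[0,-291,40],[0,-291,40]],"jaw":[60,60,60,60,60,60,60,60,60,60]}' >/dev/null
python3 to.py 0.567 0.346 0.12 0
python3 - <<'E'
from h import *
c=cap('wrist','p5w'); s=c['img']; cv2.imwrite('pics/p5.png',cv2.resize(s,(768,576)))
print(-np.array(c['R']).T@c['t'])
print(tallies(c))
E
```

```text
shift [ -2.6  -3.5 140. ] turn [ 0.1  0.  -0. ] pos [0.5696 0.3427 0.26  ] F [ 0.1 -0.7 -0.9] open 0.0601 t 2.9333 q7 -2.35
[0.63841723 0.34219941 0.42305528]
[(np.int32(290), array([0.58 , 0.278, 0.145]), array([0.575, 0.264, 0.105]), array([0.581, 0.284, 0.152])), (np.int32(471), array([0.58 , 0.205, 0.142]), array([0.574, 0.182, 0.103]), array([0.582, 0.21 , 0.153])), (np.int32(152), array([0.573, 0.353, 0.147]), array([0.566, 0.347, 0.093]), array([0.573, 0.358, 0.152])), (np.int32(151), array([0.573, 0.333, 0.146]), array([0.567, 0.328, 0.096]), array([0.573, 0.338, 0.152]))]
```

View pics/p5.png

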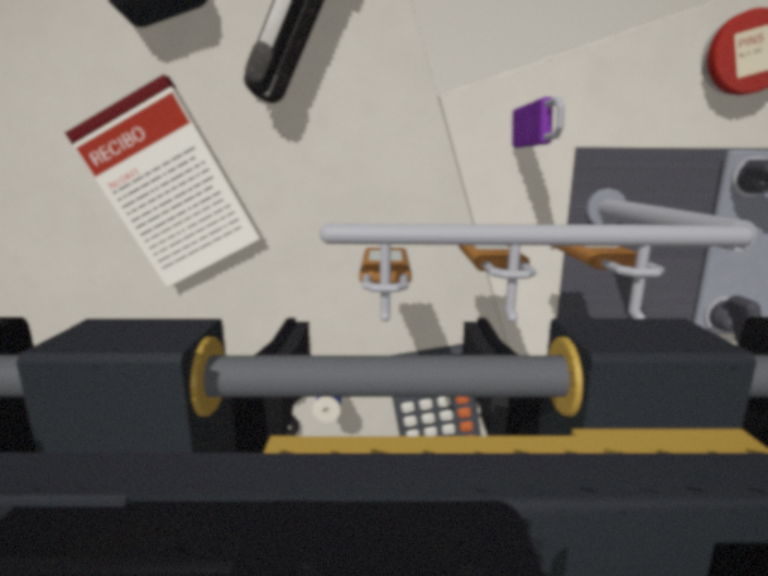

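The wrist view shows the peg tips at (384,316), (512,316) and (638,316). The leftmost brown tally (385,265) is centred between the fingers, and the purple one (535,122) is well behind the rail. I'm going down on the outermost tally.

```bash

python3 -m jog '{"delta_rot":[[0,0,0],[0,0,0],[0,0,0],[0,0,0],[0,0,0],[0,0,0],[0,0,0],[0,0,0]],"xyz":[[-3,0,35],[-3,0,60],[-3,0,85],[-3,0,110],[-3,0,130],[-3,0,142],[-3,0,142],[-3,0,142]],"jaw":[60,60,60,60,60,60,60,60]}' >/dev/null
python3 -m jog '{"delta_rot":[[0,0,0],[0,0,0],[0,0,0],[0,0,0],[0,0,0],[0,0,0]],"xyz":[[0,0,0],[0,0,0],[0,0,0],[0,0,0],[0,0,0],[0,0,0]],"jaw":[25,25,25,25,25,25]}' 25
python3 -m jog '{"delta_rot":[[0,0,0],[0,0,0],[0,0,0]],"xyz":[[0,0,-6],[0,0,-11],[0,0,-11]],"jaw":[25,25,25]}'
python3 -m jog '{"delta_rot":[[0,0,0],[0,0,0],[0,0,0],[0,0,0],[0,0,0],[0,0,0],[0,0,0],[0,0,0]],"xyz":[[-10,0,0],[-20,0,0],[-30,0,0],[-45,0,0],[-65,0,0],[-85,0,0],[-100,0,0],[-100,0,0]],"jaw":[25,25,25,25,25,25,25,25]}'
python3 - <<'E'
from h import *
c=cap('side','p6w'); crop(c,150,150,350,300,4,'p6')
E
```

```text
time_s: 4.15
eef_pos: [0.5662, 0.3442, 0.119]
orientation: [[1.0, 0.001, 0.001], [0.001, -1.0, 0.0], [0.001, -0.0, -1.0]]
force: [-0.5, 0.7, 1.1]
opening: 0.0336
time_s: 4.4
eef_pos: [0.5666, 0.3445, 0.1311]
orientation: [[1.0, 0.001, 0.001], [0.001, -1.0, 0.001], [0.001, -0.001, -1.0]]
force: [-0.4, -0.1, -0.1]
opening: 0.0337
time_s: 5.07
eef_pos: [0.4617, 0.3447, 0.1296]
orientation: [[1.0, 0.005, -0.001], [0.005, -1.0, -0.001], [-0.001, 0.001, -1.0]]
force: [0.5, 0.8, -0.3]
opening: 0.0339
```

View pics/p6.png

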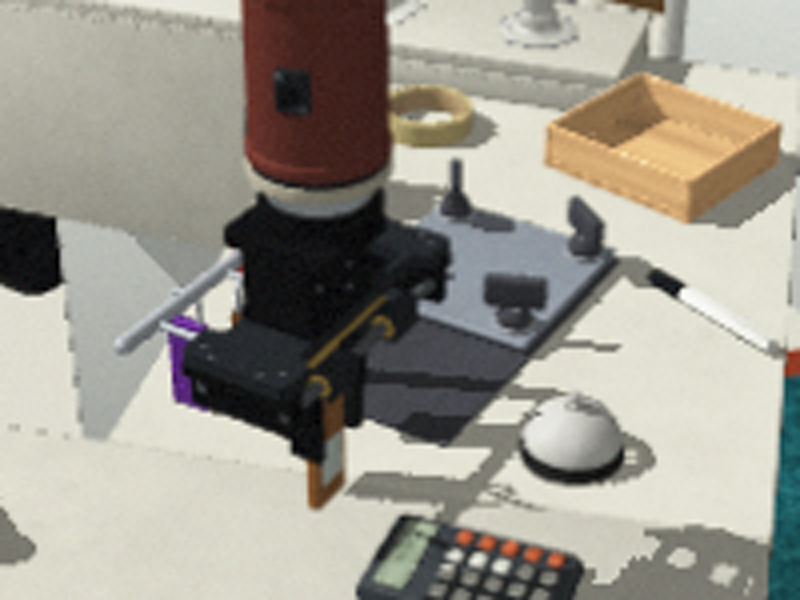

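The tally is off its peg and held upright between the pads (crop (325,455)); the purple one is still in place. I'm carrying it to the box.

```bash

python3 -m jog '{"delta_rot":[[0,0,0],[0,0,0],[0,0,0],[0,0,0],[0,0,0],[0,0,0],[0,0,0],[0,0,0],[0,0,0],[0,0,0],[0,0,0],[0,0,0]],"xyz":[[0,0,-40],[0,0,-80],[0,0,-110],[20,40,-110],[40,340,-110],[40,340,-110],[40,340,-110],[40,340,-110],[40,340,-110],[40,340,-110],[40,340,-110],[40,340,-110]],"jaw":[25,25,25,25,25,25,25,25,25,25,25,25]}' >/dev/null
python3 -m jog '{"delta_rot":[[0,0,6],[0,0,11],[0,0,11],[0,0,11],[0,0,11],[0,0,11],[0,0,11],[0,0,11],[0,0,11],[0,0,11],[0,0,11],[0,0,11]],"xyz":[[0,310,0],[0,310,0],[0,310,0],[0,310,0],[0,310,0],[0,310,0],[0,310,0],[0,310,0],[0,310,0],[0,310,0],[0,310,0],[0,310,0]],"jaw":[25,25,25,25,25,25,25,25,25,25,25,25]}' >/dev/null
cat > boxto.py <<'E'
# boxto.py bx by z pitch : target in box frame (fit from last given pic)
import sys; from h import *; from to import to
best=None
for n in('scene','side'):
    r,p,k=fitbox(cap(n)); e=p[np.argsort(p[:,0])]; # edges
    d=[p[(i+1)%4]-p[i] for i in range(4)]; d=max(d,key=lambda v:v[0]); yaw=np.degrees(np.arctan2(d[1],d[0]))
    print(n,'box',np.round(r[0],3),np.round(sorted(r[1]),3),'yaw',round(yaw,1),k)
    if best is None or k>best[2]: best=(np.array(r[0]),yaw,k)
bx,by,z,pitch=map(float,sys.argv[1:5]); c,yaw,_=best
if len(sys.argv)>5: c=np.array([float(sys.argv[5]),float(sys.argv[6])]); yaw=float(sys.argv[7])
a=np.radians(yaw); w=c+[bx*np.cos(a)-by*np.sin(a),bx*np.sin(a)+by*np.cos(a)]
print('target',w); to(w[0],w[1],z,yaw,pitch)
E
python3 boxto.py .016 .043 .056 30
```

```text
scene box [ 0.517 -0.325] [0.169 0.179] yaw -11.8 293
side box [ 0.517 -0.326] [0.17  0.185] yaw -11.6 325
target [ 0.5414727  -0.28737973]
shift [ 30.4 -23.5 183.8] turn [-0.2 30.   0.7] pos [ 0.5071 -0.3047  0.2398] F [-0.4 -0.7 -0.2] open 0.0336 t 7.2167 q7 -1.33
```

```bash

python3 -m jog '{"delta_rot":[[0,6,0],[0,12,0],[0,18,0],[0,24,0],[0,30,0],[0,30,0],[0,30,0],[0,30,0],[0,30,0],[0,30,0],[0,30,0],[0,30,0]],"xyz":[[10,-8,20],[20,-16,40],[30,-23,60],[30,-23,80],[30,-23,100],[30,-23,120],[30,-23,140],[30,-23,155],[30,-23,168],[30,-23,176],[30,-23,182],[30,-23,182]],"jaw":[25,25,25,25,25,25,25,25,25,25,25,25]}'
python3 -m jog '{"delta_rot":[[0,0,0],[0,0,0],[0,0,0],[0,0,0],[0,0,0],[0,0,0]],"xyz":[[0,0,0],[0,0,0],[0,0,0],[0,0,0],[0,0,0],[0,0,0]],"jaw":[50,50,50,50,50,50]}'
python3 -m jog '{"delta_rot":[[0,0,0],[0,0,0],[0,0,0],[0,0,0],[0,0,0],[0,-6,0],[0,-12,0],[0,-18,0],[0,-24,0],[0,-30,0],[0,-30,0],[0,-30,0]],"xyz":[[0,0,-20],[0,0,-50],[0,0,-80],[0,0,-120],[0,0,-150],[0,0,-170],[0,0,-180],[0,0,-180],[0,0,-180],[0,0,-180],[0,0,-180],[0,0,-180]],"jaw":[50,50,50,60,60,60,60,60,60,60,60,60]}'
python3 - <<'E'
from h import *
c=cap('scene','p7w'); crop(c,230,120,380,232,5,'p7')
from to import to
to(.576,.2725,.26,0); to(.577,.1965,.26,0)
for n in('scene','side'):
  for t in tallies(cap(n)): print(t)
E
```

```text
time_s: 8.22
eef_pos: [0.5402, -0.2884, 0.0566]
orientation: [[0.851, -0.189, 0.49], [-0.164, -0.982, -0.094], [0.499, -0.001, -0.867]]
force: [-0.5, 0.1, -0.7]
opening: 0.0336
time_s: 8.72
eef_pos: [0.5406, -0.2893, 0.0579]
orientation: [[0.85, -0.19, 0.491], [-0.164, -0.982, -0.095], [0.5, 0.0, -0.866]]
force: [-0.4, -0.4, -0.4]
opening: 0.05
time_s: 9.72
eef_pos: [0.4531, -0.2716, 0.2124]
orientation: [[0.982, -0.188, 0.0], [-0.188, -0.982, 0.002], [0.0, -0.002, -1.0]]
force: [0.8, 0.7, -0.4]
opening: 0.06
shift [  18.5 -557.9  -46.6] turn [ -0.1  -0.1 -10.9] pos [ 0.4523 -0.2718  0.2128] F [-0.2 -0.4 -0.9] open 0.06 t 9.7667 q7 -1.34
shift [  33.8 -483.5  -46.7] turn [ -0.1  -0.1 -10.9] pos [ 0.4523 -0.2718  0.2128] F [-0.2 -0.4 -0.9] open 0.06 t 9.7667 q7 -1.34
(np.int32(79), array([0.574, 0.203, 0.13 ]), array([0.571, 0.184, 0.079]), array([0.577, 0.211, 0.151]))
(np.int32(81), array([0.573, 0.276, 0.131]), array([0.57 , 0.259, 0.082]), array([0.576, 0.285, 0.151]))
(np.int32(139), array([0.573, 0.205, 0.127]), array([0.57 , 0.183, 0.08 ]), array([0.581, 0.211, 0.154]))
(np.int32(155), array([0.572, 0.279, 0.126]), array([0.569, 0.258, 0.078]), array([0.578, 0.287, 0.154]))
```

View pics/p7.png

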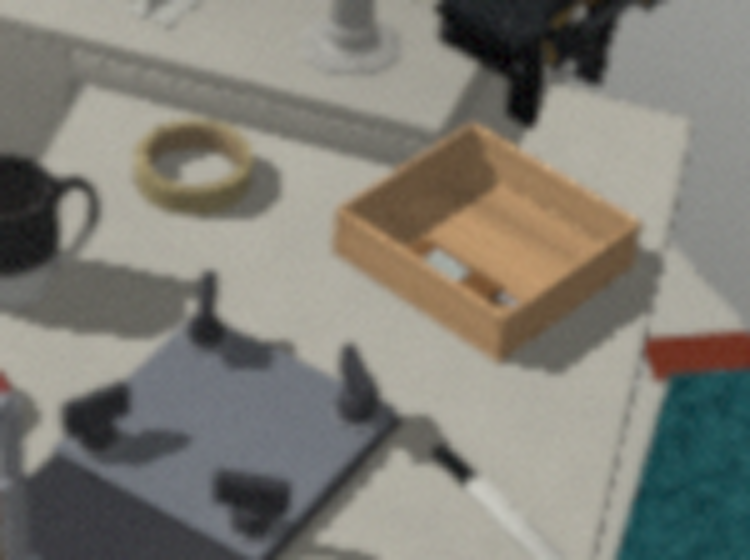

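The first tally lies flat along the box's left wall (crop (460,270)). Next is the middle one.

```bash

python3 -m jog '{"delta_rot":[[0,0,-6],[0,0,-10.9],[0,0,-10.9],[0,0,-10.9],[0,0,-10.9],[0,0,-10.9],[0,0,-10.9],[0,0,-10.9],[0,0,-10.9],[0,0,-10.9]],"xyz":[[7,-279,-47],[7,-279,-47],[7,-279,-47],[7,-279,-47],[7,-279,-47],[7,-279,-47],[7,-279,-47],[7,-279,-47],[7,-279,-47],[7,-279,-47]],"jaw":[60,60,60,60,60,60,60,60,60,60]}' >/dev/null
python3 -m jog '{"delta_rot":[[0,0,0],[0,0,0],[0,0,0],[0,0,0],[0,0,0],[0,0,0],[0,0,0],[0,0,0],[0,0,0],[0,0,0]],"xyz":[[59,-272,0],[59,-272,0],[59,-272,0],[59,-272,0],[59,-272,0],[59,-272,0],[59,-272,0],[59,-272,0],[59,-272,0],[59,-272,0]],"jaw":[60,60,60,60,60,60,60,60,60,60]}' 
python3 to.py .571 .272 .118 0
```

```text
time_s: 11.53
eef_pos: [0.5718, 0.27, 0.2599]
orientation: [[1.0, -0.003, -0.0], [-0.003, -1.0, -0.002], [-0.0, 0.002, -1.0]]
force: [-0.4, -0.2, -0.1]
opening: 0.0602
shift [ -0.8  -2.2 141.9] turn [ 0.1  0.  -0.2] pos [0.5718 0.27   0.2599] F [-0.4 -0.2 -0.1] open 0.0602 t 11.5333 q7 -2.27
```

```bash

python3 -m jog '{"delta_rot":[[0,0,0],[0,0,0],[0,0,0],[0,0,0],[0,0,0],[0,0,0],[0,0,0],[0,0,0]],"xyz":[[-1,-2,35],[-1,-2,60],[-1,-2,85],[-1,-2,110],[-1,-2,130],[-1,-2,142],[-1,-2,142],[-1,-2,142]],"jaw":[60,60,60,60,60,60,60,60]}' 
python3 -m jog '{"delta_rot":[[0,0,0],[0,0,0],[0,0,0],[0,0,0],[0,0,0],[0,0,0]],"xyz":[[0,0,0],[0,0,0],[0,0,0],[0,0,0],[0,0,0],[0,0,0]],"jaw":[25,25,25,25,25,25]}' 25
python3 -m jog '{"delta_rot":[[0,0,0],[0,0,0],[0,0,0]],"xyz":[[0,0,-6],[0,0,-11],[0,0,-11]],"jaw":[25,25,25]}'
python3 -m jog '{"delta_rot":[[0,0,0],[0,0,0],[0,0,0],[0,0,0],[0,0,0],[0,0,0],[0,0,0],[0,0,0]],"xyz":[[-10,0,0],[-20,0,0],[-30,0,0],[-45,0,0],[-65,0,0],[-85,0,0],[-100,0,0],[-100,0,0]],"jaw":[25,25,25,25,25,25,25,25]}'
```

```text
time_s: 12.2
eef_pos: [0.5707, 0.2729, 0.1189]
orientation: [[1.0, -0.003, 0.0], [-0.003, -1.0, -0.001], [0.0, 0.001, -1.0]]
force: [0.7, 0.1, 1.6]
opening: 0.0597
time_s: 12.7
eef_pos: [0.5703, 0.2747, 0.1188]
orientation: [[1.0, -0.001, 0.0], [-0.001, -1.0, 0.0], [0.0, -0.0, -1.0]]
force: [0.1, -0.1, 2.6]
opening: 0.0345
time_s: 12.95
eef_pos: [0.5707, 0.275, 0.1309]
orientation: [[1.0, -0.001, 0.001], [-0.001, -1.0, 0.001], [0.001, -0.001, -1.0]]
force: [0.3, 0.7, -0.3]
opening: 0.0345
time_s: 13.62
eef_pos: [0.4661, 0.275, 0.1293]
orientation: [[1.0, 0.002, -0.001], [0.002, -1.0, -0.002], [-0.001, 0.002, -1.0]]
force: [-0.4, 0.9, -0.8]
opening: 0.0349
```

```bash

python3 -m jog '{"delta_rot":[[0,0,0],[0,0,0],[0,0,0],[0,0,0],[0,0,0],[0,0,0],[0,0,0],[0,0,0],[0,0,0],[0,0,0],[0,0,0],[0,0,0]],"xyz":[[0,0,-40],[0,0,-80],[0,0,-110],[20,40,-110],[40,270,-110],[40,270,-110],[40,270,-110],[40,270,-110],[40,270,-110],[40,270,-110],[40,270,-110],[40,270,-110]],"jaw":[25,25,25,25,25,25,25,25,25,25,25,25]}' >/dev/null
python3 -m jog '{"delta_rot":[[0,0,6],[0,0,11],[0,0,11],[0,0,11],[0,0,11],[0,0,11],[0,0,11],[0,0,11],[0,0,11],[0,0,11],[0,0,11],[0,0,11]],"xyz":[[0,335,0],[0,335,0],[0,335,0],[0,335,0],[0,335,0],[0,335,0],[0,335,0],[0,335,0],[0,335,0],[0,335,0],[0,335,0],[0,335,0]],"jaw":[25,25,25,25,25,25,25,25,25,25,25,25]}' >/dev/null
python3 boxto.py .016 -.038 .058 30
```

```text
scene box [ 0.512 -0.326] [0.168 0.174] yaw -11.1 279
side box [ 0.517 -0.326] [0.17  0.181] yaw -10.0 319
target [ 0.52658857 -0.36596405]
shift [ 22.8  34.  181.8] turn [ 0.2 30.  -0.8] pos [ 0.5105 -0.3284  0.2398] F [-0.5  0.8 -0.1] open 0.034 t 15.7167 q7 -1.34
```

```bash

python3 -m jog '{"delta_rot":[[0,6,0],[0,12,0],[0,18,0],[0,24,0],[0,30,0],[0,30,0],[0,30,0],[0,30,0],[0,30,0],[0,30,0],[0,30,0],[0,30,0]],"xyz":[[10,10,20],[20,22,40],[21,35,60],[21,35,80],[21,35,100],[21,35,120],[21,35,140],[21,35,155],[21,35,168],[21,35,176],[21,35,181],[21,35,181]],"jaw":[25,25,25,25,25,25,25,25,25,25,25,25]}'
python3 -m jog '{"delta_rot":[[0,0,0],[0,0,0],[0,0,0],[0,0,0],[0,0,0],[0,0,0]],"xyz":[[0,0,0],[0,0,0],[0,0,0],[0,0,0],[0,0,0],[0,0,0]],"jaw":[50,50,50,50,50,50]}'
python3 -m jog '{"delta_rot":[[0,0,0],[0,0,0],[0,0,0],[0,0,0],[0,0,0],[0,-6,0],[0,-12,0],[0,-18,0],[0,-24,0],[0,-30,0],[0,-30,0],[0,-30,0]],"xyz":[[0,0,-20],[0,0,-50],[0,0,-80],[0,0,-120],[0,0,-150],[0,0,-170],[0,0,-180],[0,0,-180],[0,0,-180],[0,0,-180],[0,0,-180],[0,0,-180]],"jaw":[50,50,50,60,60,60,60,60,60,60,60,60]}'
python3 to.py .571 .1965 .26 0
python3 - <<'E'
from h import *
c=cap('scene','p8w'); crop(c,280,130,360,190,8,'p8')
for n in('scene','side'):
  for t in tallies(cap(n)): print(t)
E
```

```text
time_s: 16.72
eef_pos: [0.5237, -0.3679, 0.0578]
orientation: [[0.85, -0.191, 0.49], [-0.166, -0.982, -0.094], [0.499, -0.001, -0.866]]
force: [-0.2, 0.3, -0.2]
opening: 0.0347
time_s: 17.22
eef_pos: [0.5237, -0.369, 0.0588]
orientation: [[0.85, -0.192, 0.491], [-0.166, -0.981, -0.096], [0.5, 0.0, -0.866]]
force: [-0.4, 0.5, -0.3]
opening: 0.0496
time_s: 18.22
eef_pos: [0.4366, -0.3509, 0.2133]
orientation: [[0.982, -0.189, 0.001], [-0.189, -0.982, 0.002], [0.001, -0.002, -1.0]]
force: [-0.3, 0.5, -0.1]
opening: 0.0601
shift [  28.4 -563.   -45.3] turn [ -0.1  -0.1 -10.9] pos [ 0.4366 -0.3509  0.2133] F [-0.3  0.5 -0.1] open 0.0601 t 18.2167 q7 -1.24
(np.int32(81), array([0.574, 0.203, 0.13 ]), array([0.572, 0.183, 0.077]), array([0.577, 0.211, 0.15 ]))
(np.int32(141), array([0.573, 0.206, 0.13 ]), array([0.57 , 0.183, 0.079]), array([0.581, 0.211, 0.154]))
```

View pics/p8.png

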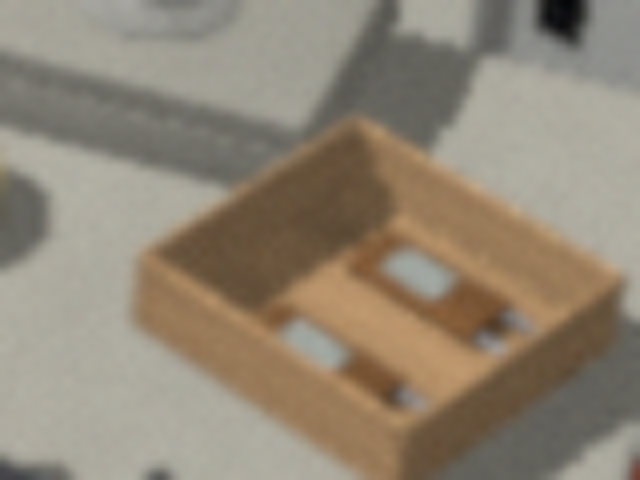

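Both tallies lie flat in the box, at crop (340,350) and (440,290). Now the last one, next to the upright.

```bash

python3 -m jog '{"delta_rot":[[0,0,-6],[0,0,-10.9],[0,0,-10.9],[0,0,-10.9],[0,0,-10.9],[0,0,-10.9],[0,0,-10.9],[0,0,-10.9],[0,0,-10.9],[0,0,-10.9]],"xyz":[[24,-279,-45],[24,-279,-45],[24,-279,-45],[24,-279,-45],[24,-279,-45],[24,-279,-45],[24,-279,-45],[24,-279,-45],[24,-279,-45],[24,-279,-45]],"jaw":[60,60,60,60,60,60,60,60,60,60]}' >/dev/null
python3 to.py .571 .197 .26 0
```

```text
shift [  58.4 -280.8   -1. ] turn [ 0.1 -0.  -0.2] pos [ 0.5115 -0.0836  0.2594] F [-0.4  0.2 -0.5] open 0.06 t 19.2 q7 -1.55
```

```bash

python3 -m jog '{"delta_rot":[[0,0,0],[0,0,0],[0,0,0],[0,0,0],[0,0,0],[0,0,0],[0,0,0],[0,0,0],[0,0,0],[0,0,0]],"xyz":[[58,-280,0],[58,-280,0],[58,-280,0],[58,-280,0],[58,-280,0],[58,-280,0],[58,-280,0],[58,-280,0],[58,-280,0],[58,-280,0]],"jaw":[60,60,60,60,60,60,60,60,60,60]}' 
python3 to.py .571 .197 .118 0
```

```text
time_s: 20.03
eef_pos: [0.5714, 0.1953, 0.2587]
orientation: [[1.0, -0.005, -0.0], [-0.005, -1.0, -0.001], [-0.0, 0.001, -1.0]]
force: [-0.0, -0.4, 0.4]
opening: 0.0599
shift [ -0.4  -1.9 140.7] turn [ 0.1  0.  -0.3] pos [0.5714 0.1953 0.2587] F [-0.  -0.4  0.4] open 0.0599 t 20.0333 q7 -2.18
```

```bash

python3 -m jog '{"delta_rot":[[0,0,0],[0,0,0],[0,0,0],[0,0,0],[0,0,0],[0,0,0],[0,0,0],[0,0,0]],"xyz":[[-1,-2,35],[-1,-2,60],[-1,-2,85],[-1,-2,110],[-1,-2,130],[-1,-2,141],[-1,-2,141],[-1,-2,141]],"jaw":[60,60,60,60,60,60,60,60]}' 
python3 -m jog '{"delta_rot":[[0,0,0],[0,0,0],[0,0,0],[0,0,0],[0,0,0],[0,0,0]],"xyz":[[0,0,0],[0,0,0],[0,0,0],[0,0,0],[0,0,0],[0,0,0]],"jaw":[25,25,25,25,25,25]}' 25
python3 -m jog '{"delta_rot":[[0,0,0],[0,0,0],[0,0,0]],"xyz":[[0,0,-6],[0,0,-11],[0,0,-11]],"jaw":[25,25,25]}'
python3 -m jog '{"delta_rot":[[0,0,0],[0,0,0],[0,0,0],[0,0,0],[0,0,0],[0,0,0],[0,0,0],[0,0,0]],"xyz":[[-10,0,0],[-20,0,0],[-30,0,0],[-45,0,0],[-65,0,0],[-85,0,0],[-100,0,0],[-100,0,0]],"jaw":[25,25,25,25,25,25,25,25]}'
```

```text
time_s: 20.7
eef_pos: [0.5705, 0.1979, 0.1187]
orientation: [[1.0, -0.005, 0.0], [-0.005, -1.0, -0.0], [0.0, 0.0, -1.0]]
force: [-0.0, 0.1, 1.9]
opening: 0.0604
time_s: 21.2
eef_pos: [0.5701, 0.1996, 0.1186]
orientation: [[1.0, -0.003, 0.0], [-0.003, -1.0, 0.0], [0.0, -0.0, -1.0]]
force: [0.5, 0.5, 0.6]
opening: 0.0346
time_s: 21.45
eef_pos: [0.5706, 0.1999, 0.1308]
orientation: [[1.0, -0.003, 0.002], [-0.003, -1.0, 0.001], [0.002, -0.001, -1.0]]
force: [-0.0, 0.1, -1.5]
opening: 0.0346
time_s: 22.12
eef_pos: [0.4662, 0.1999, 0.129]
orientation: [[1.0, -0.0, -0.001], [-0.0, -1.0, -0.002], [-0.001, 0.002, -1.0]]
force: [0.0, 1.1, -0.3]
opening: 0.035
```

```bash

python3 -m jog '{"delta_rot":[[0,0,0],[0,0,0],[0,0,0],[0,0,0],[0,0,0],[0,0,0],[0,0,0],[0,0,0],[0,0,0],[0,0,0],[0,0,0],[0,0,0]],"xyz":[[0,0,-40],[0,0,-80],[0,0,-110],[20,40,-110],[40,200,-110],[40,200,-110],[40,200,-110],[40,200,-110],[40,200,-110],[40,200,-110],[40,200,-110],[40,200,-110]],"jaw":[25,25,25,25,25,25,25,25,25,25,25,25]}' >/dev/null
python3 -m jog '{"delta_rot":[[0,0,6],[0,0,11],[0,0,11],[0,0,11],[0,0,11],[0,0,11],[0,0,11],[0,0,11],[0,0,11],[0,0,11],[0,0,11],[0,0,11]],"xyz":[[0,325,0],[0,325,0],[0,325,0],[0,325,0],[0,325,0],[0,325,0],[0,325,0],[0,325,0],[0,325,0],[0,325,0],[0,325,0],[0,325,0]],"jaw":[25,25,25,25,25,25,25,25,25,25,25,25]}' >/dev/null
python3 boxto.py .016 .002 .068 30
```

```text
scene box [ 0.516 -0.326] [0.167 0.178] yaw -10.9 266
side box [ 0.518 -0.327] [0.168 0.183] yaw -11.2 316
target [ 0.53420765 -0.32862596]
shift [ 25.3   0.3 171.7] turn [-0.1 30.   0.2] pos [ 0.5094 -0.3234  0.2397] F [ 1.5 -0.4 -0.2] open 0.0347 t 24.2167 q7 -1.39
```

```bash

python3 -m jog '{"delta_rot":[[0,6,0],[0,12,0],[0,18,0],[0,24,0],[0,30,0],[0,30,0],[0,30,0],[0,30,0],[0,30,0],[0,30,0],[0,30,0],[0,30,0]],"xyz":[[10,0,20],[20,0,40],[24,0,60],[24,0,80],[24,0,100],[24,0,120],[24,0,135],[24,0,150],[24,0,160],[24,0,168],[24,0,172],[24,0,172]],"jaw":[25,25,25,25,25,25,25,25,25,25,25,25]}'
python3 -m jog '{"delta_rot":[[0,0,0],[0,0,0],[0,0,0],[0,0,0],[0,0,0],[0,0,0]],"xyz":[[0,0,0],[0,0,0],[0,0,0],[0,0,0],[0,0,0],[0,0,0]],"jaw":[50,50,50,50,50,50]}'
python3 -m jog '{"delta_rot":[[0,0,0],[0,0,0],[0,0,0],[0,0,0],[0,0,0],[0,-6,0],[0,-12,0],[0,-18,0],[0,-24,0],[0,-30,0],[0,-30,0],[0,-30,0]],"xyz":[[0,0,-20],[0,0,-50],[0,0,-80],[0,0,-120],[0,0,-150],[0,0,-170],[0,0,-180],[0,0,-180],[0,0,-180],[0,0,-180],[0,0,-180],[0,0,-180]],"jaw":[50,50,50,60,60,60,60,60,60,60,60,60]}'
python3 - <<'E'
from h import *
c=cap('scene','p9w'); crop(c,230,130,360,228,6,'p9')
from to import to
to(.56,-.045,.26,-20)
E
```

```text
time_s: 25.22
eef_pos: [0.5323, -0.3294, 0.0668]
orientation: [[0.85, -0.193, 0.49], [-0.167, -0.981, -0.096], [0.499, -0.001, -0.866]]
force: [-0.0, -0.3, -0.7]
opening: 0.0344
time_s: 25.72
eef_pos: [0.5323, -0.3301, 0.0676]
orientation: [[0.85, -0.194, 0.491], [-0.167, -0.981, -0.097], [0.5, 0.0, -0.866]]
force: [0.8, 0.6, 0.1]
opening: 0.0491
time_s: 26.72
eef_pos: [0.4452, -0.3117, 0.222]
orientation: [[0.982, -0.191, 0.001], [-0.191, -0.982, 0.004], [0.0, -0.004, -1.0]]
force: [0.3, 0.6, -0.6]
opening: 0.0594
shift [  62.2 -284.2  -36.8] turn [-0.1 -0.1  8.9] pos [ 0.4445 -0.3119  0.2225] F [0.2 1.1 0.6] open 0.0601 t 26.7667 q7 -1.35
```

View pics/p9.png

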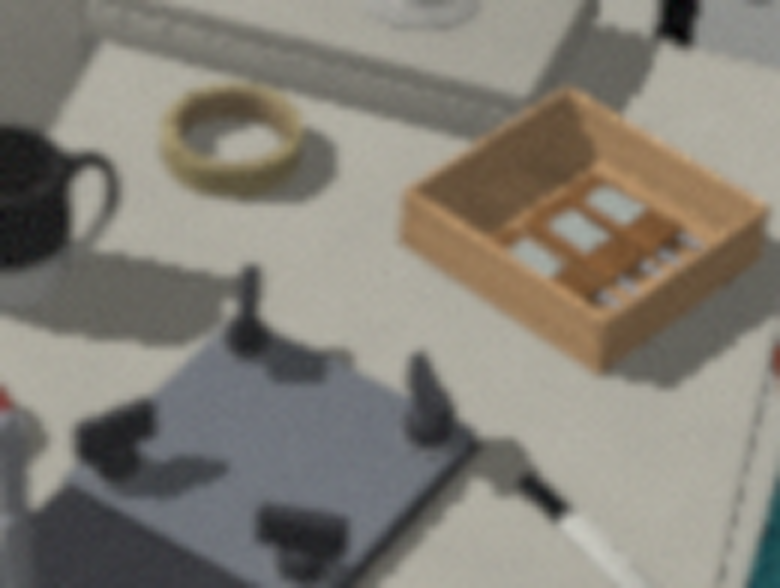

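All three tallies lie side by side, flat in the box (crop (530,255), (580,228), (615,205)). Next is a wrist view over the plate to get the nut angles.

```bash

python3 -m jog '{"delta_rot":[[0,0,-6],[0,0,-11],[0,0,-11],[0,0,-11],[0,0,-11],[0,0,-11],[0,0,-11],[0,0,-11],[0,0,-11],[0,0,-11],[0,0,-11]],"xyz":[[-6,-271,-37],[-6,-271,-37],[-6,-271,-37],[-6,-271,-37],[-6,-271,-37],[-6,-271,-37],[-6,-271,-37],[-6,-271,-37],[-6,-271,-37],[-6,-271,-37],[-6,-271,-37]],"jaw":[50,50,50,50,50,50,50,50,50,50,50]}'
cat >> h.py <<'E'
def nuts(c):
    W=cloud(c); out=[]
    m=(W[...,2]>.044)&(W[...,2]<.075)&(W[...,1]>-.16)&(W[...,1]<.08)&(W[...,0]>.43)&(W[...,0]<.69)
    n,l,s,ce=cv2.connectedComponentsWithStats(m.astype(np.uint8))
    for i in range(1,n):
        if s[i,4]>60:
            Q=W[(l==i)]; r=cv2.minAreaRect(Q[:,:2].astype(np.float32)); e,v=np.linalg.eigh(np.cov(Q[:,:2].T))
            out.append((s[i,4],np.round(r[0],4),np.round(sorted(r[1]),3),'ang',round(np.degrees(np.arctan2(v[1,1],v[0,1]))%180,1),'ztop',round(np.percentile(Q[:,2],95),4)))
    return out
E
python3 - <<'E'
from h import *
c=cap('wrist'); 
for t in nuts(c): print(t)
cv2.imwrite('pics/p10.png',cv2.resize(c['img'],(768,576)))
E
```

```text
time_s: 27.68
eef_pos: [0.4898, -0.0473, 0.26]
orientation: [[1.0, -0.005, 0.0], [-0.005, -1.0, -0.001], [0.0, 0.001, -1.0]]
force: [0.6, -1.4, 0.3]
opening: 0.0503
(np.int32(565), array([0.6267, 0.0134]), array([0.012, 0.052]), 'ang', np.float64(65.0), 'ztop', np.float64(0.0627))
(np.int32(550), array([ 0.6259, -0.116 ]), array([0.012, 0.052]), 'ang', np.float64(119.1), 'ztop', np.float64(0.0628))
(np.int32(464), array([0.497 , 0.0147]), array([0.013, 0.052]), 'ang', np.float64(21.3), 'ztop', np.float64(0.0626))
(np.int32(476), array([ 0.4961, -0.1152]), array([0.013, 0.052]), 'ang', np.float64(143.4), 'ztop', np.float64(0.0624))
```

View pics/p10.png

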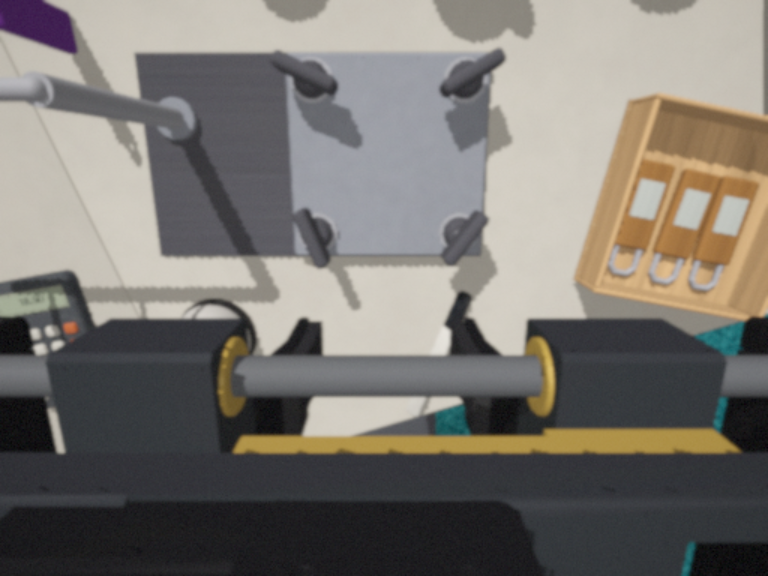

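The wrist view shows all four nuts, with bars of 12x52 mm fitted: FL (310,75), FR (470,72), NL (315,235), NR (462,235). The three tallies are in the box at the right. I'll do NR first, then its diagonal FL, then NL and FR. I'm going to NR at bar angle 143.4°, tool yaw −36.6°.

```bash

python3 -m jog '{"delta_rot":[[0,0,6],[0,0,12],[0,0,18],[0,0,24],[0,0,30],[0,0,36],[0,0,36],[0,0,36],[0,0,36]],"xyz":[[6,30,30],[6,60,60],[6,68,90],[6,68,110],[6,68,130],[6,68,130],[6,68,130],[6,68,130],[6,68,130]],"jaw":[50,50,50,50,50,50,50,50,50]}'
python3 to.py .496 -.1155 .036 -36.6
python3 - <<'E'
from h import *
c=cap('wrist'); 
for t in nuts(c): print(t)
print(bot.observe()['ft_torque'])
E
```

```text
time_s: 28.48
eef_pos: [0.4966, -0.1141, 0.1308]
orientation: [[0.809, -0.588, 0.001], [-0.588, -0.809, -0.0], [0.001, -0.0, -1.0]]
force: [0.9, 0.0, -0.3]
opening: 0.05
shift [ 0.3  1.5 94.8] turn [-0.  -0.1  0.6] pos [ 0.4966 -0.1141  0.1308] F [ 0.9  0.  -0.3] open 0.05 t 28.4833 q7 -2.22
(np.int32(1565), array([ 0.6258, -0.1162]), array([0.013, 0.052]), 'ang', np.float64(119.1), 'ztop', np.float64(0.0625))
(np.int32(1079), array([0.6268, 0.0137]), array([0.012, 0.053]), 'ang', np.float64(65.3), 'ztop', np.float64(0.0625))
(np.int32(881), array([ 0.4959, -0.1153]), array([0.012, 0.052]), 'ang', np.float64(143.3), 'ztop', np.float64(0.0624))
[0.11530697 0.006456   0.04427597]
```

q7 falls when I turn clockwise, so I need the flipped grasp (yaw +143.4°). I'm unwinding counter-clockwise above the nut.

```bash

python3 -m jog '{"delta_rot":[[0,0,-7],[0,0,-14],[0,0,-21],[0,0,-28],[0,0,-35],[0,0,-42],[0,0,-49],[0,0,-56],[0,0,-63],[0,0,-70],[0,0,-77],[0,0,-84]],"xyz":[[0,1,0],[0,1,0],[0,1,0],[0,1,0],[0,1,0],[0,1,0],[0,1,0],[0,1,0],[0,1,0],[0,1,0],[0,1,0],[0,1,0]],"jaw":[50,50,50,50,50,50,50,50,50,50,50,50]}' >/dev/null
python3 -m jog '{"delta_rot":[[0,0,-7],[0,0,-14],[0,0,-21],[0,0,-28],[0,0,-35],[0,0,-42],[0,0,-49],[0,0,-56],[0,0,-63],[0,0,-70],[0,0,-77],[0,0,-84]],"xyz":[[0,0,0],[0,0,0],[0,0,0],[0,0,0],[0,0,0],[0,0,0],[0,0,0],[0,0,0],[0,0,0],[0,0,0],[0,0,0],[0,0,0]],"jaw":[50,50,50,50,50,50,50,50,50,50,50,50]}' >/dev/null
python3 -m jog '{"delta_rot":[[0,0,-7],[0,0,-11.4],[0,0,-11.4],[0,0,-11.4]],"xyz":[[0,0,0],[0,0,0],[0,0,0],[0,0,0]],"jaw":[50,50,50,50]}'
python3 to.py .496 -.1153 .036 143.4
```

```text
time_s: 30.87
eef_pos: [0.4959, -0.1147, 0.1306]
orientation: [[-0.8, 0.6, 0.001], [0.6, 0.8, -0.0], [-0.001, 0.0, -1.0]]
force: [-0.1, 0.6, 0.0]
opening: 0.0498
shift [-0.4 -0.4 94.6] turn [ 0.   0.  -0.3] pos [ 0.4959 -0.1147  0.1306] F [-0.1  0.6  0. ] open 0.0498 t 30.8667 q7 0.75
```

Now down, grip, and check the load.

```bash

python3 -m jog '{"delta_rot":[[0,0,0],[0,0,0],[0,0,0],[0,0,0],[0,0,0],[0,0,0]],"xyz":[[0,0,30],[0,0,55],[0,0,75],[0,0,88],[0,0,94],[0,0,94]],"jaw":[50,50,50,50,50,50]}'
python3 -m jog '{"delta_rot":[[0,0,0],[0,0,0],[0,0,0],[0,0,0],[0,0,0],[0,0,0],[0,0,0],[0,0,0]],"xyz":[[0,0,0],[0,0,0],[0,0,0],[0,0,0],[0,0,0],[0,0,0],[0,0,0],[0,0,0]],"jaw":[5,5,5,5,5,5,5,5]}' 35
python3 -m jog '{"delta_rot":[[0,0,7],[0,0,14],[0,0,21],[0,0,28],[0,0,28]],"xyz":[[0,0,0],[0,0,0],[0,0,0],[0,0,0],[0,0,0]],"jaw":[5,5,5,5,5]}'
python3 -c "
from h import *;o=bot.observe();print(o['ft_torque'],o['force'],o['qpos'][6])"
```

```text
time_s: 31.37
eef_pos: [0.4953, -0.1141, 0.0356]
orientation: [[-0.801, 0.599, -0.001], [0.599, 0.801, 0.001], [0.001, -0.0, -1.0]]
force: [-0.0, -0.1, -0.0]
opening: 0.05
time_s: 32.03
eef_pos: [0.496, -0.114, 0.0364]
orientation: [[-0.801, 0.598, 0.001], [0.598, 0.801, 0.0], [-0.0, 0.001, -1.0]]
force: [2.3, 1.2, -1.1]
opening: 0.012
time_s: 32.45
eef_pos: [0.4961, -0.1138, 0.0363]
orientation: [[-0.422, 0.907, 0.001], [0.907, 0.422, 0.0], [-0.0, 0.001, -1.0]]
force: [3.6, 1.8, -4.4]
opening: 0.0117
[ 0.36901641 -1.20661387 -0.13848905] [ 3.55643391  1.81301019 -4.40163837] 0.21117508308752342
```

```bash

python3 -m jog '{"delta_rot":[[0,0,7],[0,0,14],[0,0,21],[0,0,28],[0,0,35],[0,0,42],[0,0,49],[0,0,56],[0,0,63],[0,0,70],[0,0,77],[0,0,84]],"xyz":[[0,0,0],[0,0,0],[0,0,0],[0,0,0],[0,0,0],[0,0,0],[0,0,0],[0,0,0],[0,0,0],[0,0,0],[0,0,0],[0,0,0]],"jaw":[5,5,5,5,5,5,5,5,5,5,5,5]}'
python3 -m jog '{"delta_rot":[[0,0,7],[0,0,14],[0,0,21],[0,0,28],[0,0,35],[0,0,42],[0,0,49],[0,0,52],[0,0,52]],"xyz":[[0,0,0],[0,0,0],[0,0,0],[0,0,0],[0,0,0],[0,0,0],[0,0,0],[0,0,0],[0,0,0]],"jaw":[5,5,5,5,5,5,5,5,5]}'
python3 -c "
from h import *;o=bot.observe();print(o['ft_torque'],o['force'],o['qpos'][6])"
```

```text
time_s: 33.45
eef_pos: [0.4961, -0.1133, 0.0358]
orientation: [[0.855, 0.519, 0.001], [0.519, -0.855, 0.001], [0.001, -0.001, -1.0]]
force: [5.6, 2.1, -8.8]
opening: 0.0119
time_s: 34.2
eef_pos: [0.496, -0.1136, 0.0355]
orientation: [[0.936, -0.353, 0.0], [-0.353, -0.936, 0.001], [0.0, -0.001, -1.0]]
force: [5.9, 1.6, -11.0]
opening: 0.0121
[ 0.31761738 -1.55554069 -0.07464119] [  5.94977031   1.59713256 -10.95066441] -1.9651283448487626
```

```bash

python3 -m jog '{"delta_rot":[[0,0,3],[0,0,6],[0,0,6]],"xyz":[[0,0,1],[0,0,1],[0,0,1]],"jaw":[5,5,5]}'
python3 -c "
from h import *;o=bot.observe();print(o['ft_torque'],np.degrees(np.arctan2(*o['orientation'][1::-1,0])))"
python3 -m jog '{"delta_rot":[[0,0,3],[0,0,5],[0,0,5]],"xyz":[[0,0,0],[0,0,0],[0,0,0]],"jaw":[5,5,5]}'
python3 -c "
from h import *;o=bot.observe();print(o['ft_torque'],np.degrees(np.arctan2(*o['orientation'][1::-1,0])))"
```

```text
time_s: 34.45
eef_pos: [0.4956, -0.1132, 0.0348]
orientation: [[0.895, -0.447, -0.001], [-0.447, -0.895, 0.001], [-0.001, -0.001, -1.0]]
force: [2.0, 3.4, -4.5]
opening: 0.0117
[ 1.14386606 -0.79190159  0.66028272] -26.548910497605405
time_s: 34.7
eef_pos: [0.4952, -0.1129, 0.0346]
orientation: [[0.853, -0.522, -0.001], [-0.522, -0.853, 0.001], [-0.002, -0.0, -1.0]]
force: [1.4, 5.0, -5.0]
opening: 0.013
[ 1.28184767 -0.40938159  0.90256841] -31.447106816731797
```

The torque jumped at about −24°, so that is the hard stop. I'm releasing and checking from above.

```bash

python3 -m jog '{"delta_rot":[[0,0,-5],[0,0,-6],[0,0,-6],[0,0,-6],[0,0,-6],[0,0,-6],[0,0,-6],[0,0,-6],[0,0,-6],[0,0,-6],[0,0,-6]],"xyz":[[0,0,0],[0,0,0],[0,0,0],[0,0,0],[0,0,0],[0,0,-20],[0,0,-50],[0,0,-85],[0,0,-120],[0,0,-150],[0,0,-150]],"jaw":[5,5,50,50,50,50,50,50,50,50,50]}'
python3 - <<'E'
from h import *
c=cap('wrist'); 
for t in nuts(c): print(t)
from to import to
to(.6265,.0135,.13,-115)
E
```

```text
time_s: 35.62
eef_pos: [0.4985, -0.1151, 0.1916]
orientation: [[0.9, -0.435, 0.008], [-0.435, -0.9, -0.003], [0.009, -0.001, -1.0]]
force: [1.0, 0.6, -0.3]
opening: 0.0492
(np.int32(870), array([ 0.6253, -0.1167]), array([0.013, 0.052]), 'ang', np.float64(119.1), 'ztop', np.float64(0.0616))
(np.int32(728), array([0.6262, 0.0125]), array([0.012, 0.052]), 'ang', np.float64(65.1), 'ztop', np.float64(0.0636))
(np.int32(551), array([ 0.496 , -0.1163]), array([0.012, 0.051]), 'ang', np.float64(156.9), 'ztop', np.float64(0.0596))
shift [  59.9 -172.    59.1] turn [-0.3 -0.3 89.2] pos [ 0.4974 -0.1151  0.1887] F [ 0.7 -0.7 -1.3] open 0.0494 t 35.6667 q7 -1.94
```

NR turned 166.5° to its stop (bar now at 156.9°) and the other nuts are unchanged. Next is FL, the diagonal, approached at yaw 245°.

```bash

python3 -m jog '{"delta_rot":[[0,0,-7],[0,0,-14],[0,0,-21],[0,0,-28],[0,0,-35],[0,0,-42],[0,0,-49],[0,0,-56],[0,0,-63],[0,0,-70],[0,0,-77],[0,0,-84]],"xyz":[[10,-30,0],[20,-60,0],[30,-90,0],[40,-120,0],[50,-150,0],[60,-172,0],[60,-172,0],[60,-172,0],[60,-172,0],[60,-172,0],[60,-172,0],[60,-172,0]],"jaw":[50,50,50,50,50,50,50,50,50,50,50,50]}' >/dev/null
python3 -m jog '{"delta_rot":[[0,0,-7],[0,0,-14],[0,0,-21],[0,0,-28],[0,0,-35],[0,0,-42],[0,0,-49],[0,0,-56],[0,0,-63],[0,0,-70],[0,0,-77],[0,0,-84]],"xyz":[[0,0,0],[0,0,0],[0,0,0],[0,0,0],[0,0,0],[0,0,0],[0,0,0],[0,0,0],[0,0,0],[0,0,0],[0,0,0],[0,0,0]],"jaw":[50,50,50,50,50,50,50,50,50,50,50,50]}' >/dev/null
python3 -m jog '{"delta_rot":[[0,0,-7],[0,0,-14],[0,0,-21],[0,0,-28],[0,0,-35],[0,0,-42],[0,0,-49],[0,0,-56],[0,0,-63],[0,0,-70],[0,0,-77],[0,0,-84]],"xyz":[[0,0,0],[0,0,0],[0,0,0],[0,0,0],[0,0,0],[0,0,0],[0,0,0],[0,0,0],[0,0,0],[0,0,0],[0,0,0],[0,0,0]],"jaw":[50,50,50,50,50,50,50,50,50,50,50,50]}'
python3 to.py .6265 .0135 .13 -115
```

```text
time_s: 38.67
eef_pos: [0.6239, 0.0141, 0.1839]
orientation: [[-0.688, -0.726, -0.002], [-0.726, 0.688, -0.0], [0.001, 0.001, -1.0]]
force: [-0.2, 0.1, -1.1]
opening: 0.0496
shift [-1.4 -2.4 53.9] turn [  0.1  -0.1 -18.4] pos [0.6239 0.0141 0.1839] F [-0.2  0.1 -1.1] open 0.0496 t 38.6667 q7 1.86
```

```bash

python3 -m jog '{"delta_rot":[[0,0,-7],[0,0,-14],[0,0,-18.4],[0,0,-18.4],[0,0,-18.4],[0,0,-18.4]],"xyz":[[-1,-2,20],[-1,-2,40],[-1,-2,54],[-1,-2,54],[-1,-2,54],[-1,-2,54]],"jaw":[50,50,50,50,50,50]}'
python3 - <<'E'
from h import *
c=cap('wrist'); 
for t in nuts(c): print(t)
from to import to
to(.6262,.0132,.036,-115)
E
```

```text
time_s: 39.17
eef_pos: [0.6267, 0.014, 0.1317]
orientation: [[-0.431, -0.902, 0.0], [-0.902, 0.431, 0.0], [-0.0, 0.0, -1.0]]
force: [0.6, 0.4, 0.3]
opening: 0.0497
(np.int32(1285), array([ 0.625, -0.116]), array([0.012, 0.052]), 'ang', np.float64(118.9), 'ztop', np.float64(0.0615))
(np.int32(1391), array([0.4974, 0.0147]), array([0.012, 0.051]), 'ang', np.float64(22.5), 'ztop', np.float64(0.0625))
(np.int32(873), array([0.6256, 0.0132]), array([0.012, 0.051]), 'ang', np.float64(65.6), 'ztop', np.float64(0.0635))
shift [ 1.1  0.3 96. ] turn [-0.   0.  -0.5] pos [0.6269 0.0141 0.132 ] F [ 0.1 -1.2  0.6] open 0.0499 t 39.2167 q7 2.12
```

```bash

python3 -m jog '{"delta_rot":[[0,0,0],[0,0,0],[0,0,0],[0,0,0],[0,0,0],[0,0,0]],"xyz":[[1,0,30],[1,0,55],[1,0,75],[1,0,88],[1,0,95],[1,0,95]],"jaw":[50,50,50,50,50,50]}'
python3 -m jog '{"delta_rot":[[0,0,0],[0,0,0],[0,0,0],[0,0,0],[0,0,0],[0,0,0],[0,0,0],[0,0,0]],"xyz":[[0,0,0],[0,0,0],[0,0,0],[0,0,0],[0,0,0],[0,0,0],[0,0,0],[0,0,0]],"jaw":[5,5,5,5,5,5,5,5]}' 35
python3 -m jog '{"delta_rot":[[0,0,7],[0,0,14],[0,0,21],[0,0,28],[0,0,35],[0,0,42],[0,0,49],[0,0,56],[0,0,63],[0,0,70],[0,0,77],[0,0,84]],"xyz":[[0,0,0],[0,0,0],[0,0,0],[0,0,0],[0,0,0],[0,0,1],[0,0,1],[0,0,1],[0,0,1],[0,0,1],[0,0,1],[0,0,1]],"jaw":[5,5,5,5,5,5,5,5,5,5,5,5]}'
python3 -c "
from h import *;o=bot.observe();print(o['ft_torque'],o['qpos'][6],np.degrees(np.arctan2(*o['orientation'][1::-1,0])))"
```

```text
time_s: 39.72
eef_pos: [0.6259, 0.0129, 0.0357]
orientation: [[-0.429, -0.903, -0.001], [-0.903, 0.429, -0.0], [0.0, 0.001, -1.0]]
force: [0.6, 0.5, 0.3]
opening: 0.0499
time_s: 40.38
eef_pos: [0.6263, 0.0128, 0.0363]
orientation: [[-0.428, -0.904, 0.0], [-0.904, 0.428, -0.0], [-0.0, -0.0, -1.0]]
force: [0.1, -0.8, -0.7]
opening: 0.0116
time_s: 41.38
eef_pos: [0.6262, 0.0145, 0.0353]
orientation: [[-0.942, 0.336, 0.001], [0.336, 0.942, 0.002], [0.0, 0.002, -1.0]]
force: [1.9, 3.9, -2.4]
opening: 0.0118
[ 1.22647358 -0.44541023  0.15311703] 0.7405540467976207 160.3679715467772
```

```bash

python3 -m jog '{"delta_rot":[[0,0,7],[0,0,14],[0,0,21],[0,0,28],[0,0,35],[0,0,42],[0,0,49],[0,0,56],[0,0,63],[0,0,70],[0,0,77],[0,0,77]],"xyz":[[0,0,0],[0,0,0],[0,0,0],[0,0,0],[0,0,1],[0,0,1],[0,0,1],[0,0,1],[0,0,1],[0,0,1],[0,0,1],[0,0,1]],"jaw":[5,5,5,5,5,5,5,5,5,5,5,5]}'
python3 -c "
from h import *;o=bot.observe();print(o['ft_torque'],o['qpos'][6],np.degrees(np.arctan2(*o['orientation'][1::-1,0])))"
python3 -m jog '{"delta_rot":[[0,0,3],[0,0,6],[0,0,6]],"xyz":[[0,0,0],[0,0,0],[0,0,0]],"jaw":[5,5,5]}'
python3 -c "
from h import *;o=bot.observe();print(o['ft_torque'],o['qpos'][6],np.degrees(np.arctan2(*o['orientation'][1::-1,0])))"
```

```text
time_s: 42.38
eef_pos: [0.6272, 0.016, 0.0345]
orientation: [[0.116, 0.993, 0.003], [0.993, -0.116, 0.003], [0.004, 0.002, -1.0]]
force: [4.6, 6.8, -4.8]
opening: 0.0118
[ 1.94425983 -1.22355013 -0.13633137] -0.4783825488573729 83.31447311645458
time_s: 42.63
eef_pos: [0.6273, 0.016, 0.0345]
orientation: [[0.215, 0.977, 0.003], [0.977, -0.215, 0.004], [0.004, 0.002, -1.0]]
force: [4.7, 7.3, -4.5]
opening: 0.0118
[ 1.85173526 -1.41261692  0.11945362] -0.5694344213886419 77.5848037413512
```

```bash

python3 -m jog '{"delta_rot":[[0,0,3],[0,0,5],[0,0,5]],"xyz":[[0,0,0],[0,0,0],[0,0,0]],"jaw":[5,5,5]}'
python3 -c "
from h import *;o=bot.observe();print(o['ft_torque'],o['qpos'][6],np.degrees(np.arctan2(*o['orientation'][1::-1,0])))"
python3 -m jog '{"delta_rot":[[0,0,3],[0,0,5],[0,0,5]],"xyz":[[0,0,0],[0,0,0],[0,0,0]],"jaw":[5,5,5]}'
python3 -c "
from h import *;o=bot.observe();print(o['ft_torque'],o['qpos'][6],np.degrees(np.arctan2(*o['orientation'][1::-1,0])))"
```

```text
time_s: 42.88
eef_pos: [0.6279, 0.0155, 0.0347]
orientation: [[0.298, 0.955, 0.004], [0.955, -0.298, 0.003], [0.004, 0.003, -1.0]]
force: [7.3, 5.7, -5.3]
opening: 0.0121
[ 1.4408214  -1.82099718  0.39515504] -0.6477405331521363 72.65942133588052
time_s: 43.13
eef_pos: [0.6283, 0.015, 0.0349]
orientation: [[0.38, 0.925, 0.005], [0.925, -0.38, 0.002], [0.004, 0.004, -1.0]]
force: [7.9, 4.6, -3.5]
opening: 0.0128
[ 0.90467115 -1.95545548  0.64516407] -0.7270447798175155 67.66780287483996
```

Stop felt. Releasing, rising and checking.

```bash

python3 -m jog '{"delta_rot":[[0,0,-5],[0,0,-6],[0,0,-6],[0,0,-6],[0,0,-6],[0,0,-6],[0,0,-6],[0,0,-6],[0,0,-6],[0,0,-6],[0,0,-6]],"xyz":[[0,0,0],[0,0,0],[0,0,0],[0,0,0],[0,0,0],[0,0,-20],[0,0,-50],[0,0,-85],[0,0,-120],[0,0,-150],[0,0,-150]],"jaw":[5,5,50,50,50,50,50,50,50,50,50]}'
python3 - <<'E'
from h import *
from to import to
to(.497,.0135,.13,-158)
for n in('wrist','scene','side'):
  print(n)
  for t in nuts(cap(n)): print(t)
E
```

```text
time_s: 44.05
eef_pos: [0.629, 0.0134, 0.1912]
orientation: [[0.282, 0.959, 0.009], [0.959, -0.282, -0.0], [0.002, 0.009, -1.0]]
force: [0.2, 0.8, -0.6]
opening: 0.0497
shift [ -37.2 -127.2   60. ] turn [   0.4    0.5 -128.4] pos [0.629  0.0134 0.1912] F [ 0.2  0.8 -0.6] open 0.0497 t 44.05 q7 -0.56
wrist
(np.int32(566), array([0.6273, 0.0144]), array([0.012, 0.052]), 'ang', np.float64(74.2), 'ztop', np.float64(0.0607))
(np.int32(346), array([0.505 , 0.0184]), array([0.012, 0.036]), 'ang', np.float64(15.7), 'ztop', np.float64(0.0626))
(np.int32(474), array([ 0.6263, -0.1148]), array([0.012, 0.052]), 'ang', np.float64(123.8), 'ztop', np.float64(0.0605))
scene
(np.int32(71), array([0.626 , 0.0164]), array([0.014, 0.054]), 'ang', np.float64(74.0), 'ztop', np.float64(0.0611))
(np.int32(89), array([0.4972, 0.0174]), array([0.017, 0.05 ]), 'ang', np.float64(22.4), 'ztop', np.float64(0.0618))
side
(np.int32(71), array([ 0.4947, -0.1155]), array([0.018, 0.054]), 'ang', np.float64(159.8), 'ztop', np.float64(0.0615))
(np.int32(79), array([0.6252, 0.0141]), array([0.017, 0.054]), 'ang', np.float64(71.9), 'ztop', np.float64(0.0637))
(np.int32(106), array([0.4954, 0.0172]), array([0.019, 0.049]), 'ang', np.float64(19.7), 'ztop', np.float64(0.0656))
```

FL is at its stop: the bar went from 65° to about 74° (mod 180), a turn of roughly 171° plus its starting slack. Next is NL at yaw ~202°.

```bash

python3 -m jog '{"delta_rot":[[0,0,-7],[0,0,-14],[0,0,-21],[0,0,-28],[0,0,-35],[0,0,-42],[0,0,-49],[0,0,-56],[0,0,-63],[0,0,-70],[0,0,-77],[0,0,-84]],"xyz":[[-8,-30,0],[-16,-60,0],[-25,-90,0],[-34,-115,0],[-37,-127,0],[-37,-127,0],[-37,-127,0],[-37,-127,0],[-37,-127,0],[-37,-127,0],[-37,-127,0],[-37,-127,0]],"jaw":[50,50,50,50,50,50,50,50,50,50,50,50]}' >/dev/null
python3 -m jog '{"delta_rot":[[0,0,-7],[0,0,-14],[0,0,-21],[0,0,-28],[0,0,-35],[0,0,-42],[0,0,-44],[0,0,-44],[0,0,-44],[0,0,-44]],"xyz":[[0,0,0],[0,0,10],[0,0,20],[0,0,30],[0,0,40],[0,0,50],[0,0,60],[0,0,60],[0,0,60],[0,0,60]],"jaw":[50,50,50,50,50,50,50,50,50,50]}'
python3 - <<'E'
from h import *
c=cap('wrist'); 
for t in nuts(c): print(t)
from to import to
to(.497,.0145,.036,-158)
E
```

```text
time_s: 46.03
eef_pos: [0.4938, 0.0132, 0.1242]
orientation: [[-0.931, -0.366, -0.0], [-0.366, 0.931, 0.0], [0.0, 0.0, -1.0]]
force: [0.1, 0.3, -0.2]
opening: 0.05
(np.int32(1276), array([ 0.4946, -0.115 ]), array([0.013, 0.052]), 'ang', np.float64(157.1), 'ztop', np.float64(0.0596))
(np.int32(922), array([0.4959, 0.015 ]), array([0.012, 0.051]), 'ang', np.float64(21.6), 'ztop', np.float64(0.0625))
shift [-3.2  0.1 88.5] turn [-0.   0.  -0.5] pos [0.494  0.0132 0.1245] F [0.1 0.6 0.7] open 0.0501 t 46.0833 q7 1.69
```

```bash

python3 -m jog '{"delta_rot":[[0,0,0],[0,0,0],[0,0,0],[0,0,0],[0,0,0],[0,0,0]],"xyz":[[-2,1,30],[-2,1,55],[-2,1,70],[-2,1,80],[-2,1,88],[-2,1,88]],"jaw":[50,50,50,50,50,50]}'
python3 -m jog '{"delta_rot":[[0,0,0],[0,0,0],[0,0,0],[0,0,0],[0,0,0],[0,0,0],[0,0,0],[0,0,0]],"xyz":[[0,0,0],[0,0,0],[0,0,0],[0,0,0],[0,0,0],[0,0,0],[0,0,0],[0,0,0]],"jaw":[5,5,5,5,5,5,5,5]}' 35
python3 -m jog '{"delta_rot":[[0,0,7],[0,0,14],[0,0,21],[0,0,28],[0,0,35],[0,0,42],[0,0,49],[0,0,56],[0,0,63],[0,0,70],[0,0,77],[0,0,84]],"xyz":[[0,0,0],[0,0,0],[0,0,0],[0,0,0],[0,0,0],[0,0,1],[0,0,1],[0,0,1],[0,0,1],[0,0,1],[0,0,1],[0,0,1]],"jaw":[5,5,5,5,5,5,5,5,5,5,5,5]}'
python3 -m jog '{"delta_rot":[[0,0,7],[0,0,14],[0,0,21],[0,0,28],[0,0,35],[0,0,42],[0,0,49],[0,0,56],[0,0,63],[0,0,70],[0,0,77],[0,0,77]],"xyz":[[0,0,0],[0,0,0],[0,0,0],[0,0,0],[0,0,1],[0,0,1],[0,0,1],[0,0,1],[0,0,1],[0,0,1],[0,0,1],[0,0,1]],"jaw":[5,5,5,5,5,5,5,5,5,5,5,5]}'
python3 -c "
from h import *;o=bot.observe();print(o['ft_torque'],o['qpos'][6],np.degrees(np.arctan2(*o['orientation'][1::-1,0])))"
python3 -m jog '{"delta_rot":[[0,0,3],[0,0,6],[0,0,6]],"xyz":[[0,0,0],[0,0,0],[0,0,0]],"jaw":[5,5,5]}'
python3 -c "
from h import *;o=bot.observe();print(o['ft_torque'],o['qpos'][6],np.degrees(np.arctan2(*o['orientation'][1::-1,0])))"
```

```text
time_s: 46.58
eef_pos: [0.495, 0.0148, 0.0355]
orientation: [[-0.93, -0.368, -0.001], [-0.368, 0.93, 0.0], [0.001, 0.001, -1.0]]
force: [0.0, 0.2, 0.3]
opening: 0.0498
time_s: 47.25
eef_pos: [0.4953, 0.015, 0.0364]
orientation: [[-0.929, -0.369, 0.0], [-0.369, 0.929, 0.0], [-0.0, 0.0, -1.0]]
force: [-1.5, 0.9, 2.6]
opening: 0.0119
time_s: 48.25
eef_pos: [0.4951, 0.0168, 0.035]
orientation: [[-0.46, 0.888, -0.0], [0.888, 0.46, 0.002], [0.002, 0.001, -1.0]]
force: [-0.5, 7.4, -3.3]
opening: 0.0117
time_s: 49.25
eef_pos: [0.4964, 0.0157, 0.0339]
orientation: [[0.763, 0.646, 0.002], [0.646, -0.763, 0.001], [0.003, 0.001, -1.0]]
force: [5.6, 1.9, -10.9]
opening: 0.0117
[ 0.16558921 -1.92193616 -0.09064212] -1.0956101946046235 40.25171813588869
time_s: 49.5
eef_pos: [0.4965, 0.0156, 0.0338]
orientation: [[0.824, 0.567, 0.003], [0.567, -0.824, 0.001], [0.003, 0.001, -1.0]]
force: [6.5, 3.3, -12.5]
opening: 0.0117
[ 0.11761923 -2.18194162 -0.01126403] -1.191741002652188 34.521956352313616
```

```bash

python3 -m jog '{"delta_rot":[[0,0,3],[0,0,6],[0,0,6]],"xyz":[[0,0,1],[0,0,1],[0,0,1]],"jaw":[5,5,5]}'
python3 -c "
from h import *;o=bot.observe();print(o['ft_torque'],o['qpos'][6],np.degrees(np.arctan2(*o['orientation'][1::-1,0])))"
python3 -m jog '{"delta_rot":[[0,0,3],[0,0,6],[0,0,6]],"xyz":[[0,0,0],[0,0,0],[0,0,0]],"jaw":[5,5,5]}'
python3 -c "
from h import *;o=bot.observe();print(o['ft_torque'],o['qpos'][6],np.degrees(np.arctan2(*o['orientation'][1::-1,0])))"
```

```text
time_s: 49.75
eef_pos: [0.4972, 0.016, 0.0336]
orientation: [[0.878, 0.478, 0.004], [0.478, -0.878, 0.001], [0.004, 0.001, -1.0]]
force: [6.0, 3.9, -5.3]
opening: 0.012
[ 0.35447696 -1.77297933  0.2635892 ] -1.293070000883197 28.549853071470956
time_s: 50.0
eef_pos: [0.4974, 0.0163, 0.0337]
orientation: [[0.923, 0.385, 0.004], [0.385, -0.923, 0.001], [0.004, 0.0, -1.0]]
force: [7.2, 4.2, -5.1]
opening: 0.0128
[ 0.71293725 -1.72643445  0.84407417] -1.3933517758268978 22.618073047246234
```

```bash

python3 -m jog '{"delta_rot":[[0,0,-5],[0,0,-6],[0,0,-6],[0,0,-6],[0,0,-6],[0,0,-6],[0,0,-6],[0,0,-6],[0,0,-6],[0,0,-6],[0,0,-6],[0,0,-6]],"xyz":[[0,0,0],[0,0,0],[0,0,0],[0,0,0],[0,0,0],[0,0,-20],[0,0,-50],[0,0,-85],[0,0,-120],[0,0,-150],[0,0,-150],[0,0,-150]],"jaw":[5,5,50,50,50,50,50,50,50,50,50,50]}'
python3 - <<'E'
from h import *
from to import to
for n in('wrist','scene'):
  print(n)
  for t in nuts(cap(n)): print(t)
to(.6255,-.1155,.13,119.1)
E
```

```text
time_s: 51.0
eef_pos: [0.4961, 0.0146, 0.1848]
orientation: [[0.878, 0.478, 0.003], [0.478, -0.878, -0.0], [0.002, 0.002, -1.0]]
force: [0.3, -0.3, -1.6]
opening: 0.0501
wrist
(np.int32(904), array([0.6263, 0.0148]), array([0.012, 0.052]), 'ang', np.float64(73.8), 'ztop', np.float64(0.0597))
(np.int32(749), array([ 0.6252, -0.1143]), array([0.012, 0.051]), 'ang', np.float64(119.0), 'ztop', np.float64(0.0617))
(np.int32(589), array([0.4966, 0.0161]), array([0.011, 0.051]), 'ang', np.float64(28.4), 'ztop', np.float64(0.0597))
scene
(np.int32(67), array([0.6256, 0.0178]), array([0.015, 0.05 ]), 'ang', np.float64(72.9), 'ztop', np.float64(0.0601))
(np.int32(79), array([0.4964, 0.0179]), array([0.016, 0.05 ]), 'ang', np.float64(27.1), 'ztop', np.float64(0.0593))
shift [ 52.8 176.8  52.1] turn [ -0.1   0.  -90.5] pos [0.4946 0.0145 0.1823] F [ 0.3 -0.1 -0.6] open 0.05 t 51.1 q7 -1.21
```

NL is home: it turned 173° and the torque rose at the stop. Last is FR.

```bash

python3 -m jog '{"delta_rot":[[0,0,-7],[0,0,-14],[0,0,-21],[0,0,-28],[0,0,-35],[0,0,-42],[0,0,-49],[0,0,-56],[0,0,-63],[0,0,-70],[0,0,-77],[0,0,-84]],"xyz":[[9,30,0],[18,60,0],[27,90,0],[36,120,0],[45,150,0],[53,177,0],[53,177,0],[53,177,0],[53,177,0],[53,177,0],[53,177,0],[53,177,0]],"jaw":[50,50,50,50,50,50,50,50,50,50,50,50]}' >/dev/null
python3 -m jog '{"delta_rot":[[0,0,-6],[0,0,-6],[0,0,-6],[0,0,-6],[0,0,-6]],"xyz":[[0,0,20],[0,0,40],[0,0,52],[0,0,52],[0,0,52]],"jaw":[50,50,50,50,50]}'
python3 - <<'E'
from h import *
c=cap('wrist'); 
for t in nuts(c): print(t)
from to import to
to(.6255,-.1155,.036,119.1)
E
```

```text
time_s: 52.52
eef_pos: [0.6258, -0.115, 0.1299]
orientation: [[-0.479, 0.878, -0.003], [0.878, 0.479, 0.001], [0.002, -0.002, -1.0]]
force: [-0.0, 0.5, 0.2]
opening: 0.0504
(np.int32(1234), array([0.6262, 0.0144]), array([0.012, 0.051]), 'ang', np.float64(74.1), 'ztop', np.float64(0.0598))
(np.int32(1294), array([ 0.4955, -0.1141]), array([0.012, 0.052]), 'ang', np.float64(156.8), 'ztop', np.float64(0.0588))
(np.int32(880), array([ 0.6252, -0.1142]), array([0.012, 0.051]), 'ang', np.float64(119.2), 'ztop', np.float64(0.0616))
shift [ 0.  -1.3 95.2] turn [-0.  -0.  -0.5] pos [ 0.6267 -0.1149  0.1312] F [ 0.3 -1.1  0.9] open 0.0502 t 52.5667 q7 0.46
```

```bash

python3 -m jog '{"delta_rot":[[0,0,0],[0,0,0],[0,0,0],[0,0,0],[0,0,0],[0,0,0]],"xyz":[[0,-1,30],[0,-1,55],[0,-1,75],[0,-1,88],[0,-1,95],[0,-1,95]],"jaw":[50,50,50,50,50,50]}'
python3 -m jog '{"delta_rot":[[0,0,0],[0,0,0],[0,0,0],[0,0,0],[0,0,0],[0,0,0],[0,0,0],[0,0,0]],"xyz":[[0,0,0],[0,0,0],[0,0,0],[0,0,0],[0,0,0],[0,0,0],[0,0,0],[0,0,0]],"jaw":[5,5,5,5,5,5,5,5]}' 35
python3 -m jog '{"delta_rot":[[0,0,7],[0,0,14],[0,0,21],[0,0,28],[0,0,35],[0,0,42],[0,0,49],[0,0,56],[0,0,63],[0,0,70],[0,0,77],[0,0,84]],"xyz":[[0,0,0],[0,0,0],[0,0,0],[0,0,0],[0,0,0],[0,0,1],[0,0,1],[0,0,1],[0,0,1],[0,0,1],[0,0,1],[0,0,1]],"jaw":[5,5,5,5,5,5,5,5,5,5,5,5]}'
python3 -m jog '{"delta_rot":[[0,0,7],[0,0,14],[0,0,21],[0,0,28],[0,0,35],[0,0,42],[0,0,49],[0,0,56],[0,0,63],[0,0,70],[0,0,76],[0,0,76]],"xyz":[[0,0,0],[0,0,0],[0,0,0],[0,0,0],[0,0,1],[0,0,1],[0,0,1],[0,0,1],[0,0,1],[0,0,1],[0,0,1],[0,0,1]],"jaw":[5,5,5,5,5,5,5,5,5,5,5,5]}'
python3 -c "
from h import *;o=bot.observe();print(o['ft_torque'],o['qpos'],np.degrees(np.arctan2(*o['orientation'][1::-1,0])))"
python3 -m jog '{"delta_rot":[[0,0,3],[0,0,6],[0,0,6]],"xyz":[[0,0,0],[0,0,0],[0,0,0]],"jaw":[5,5,5]}'
python3 -c "
from h import *;o=bot.observe();print(o['ft_torque'],o['qpos'][6],np.degrees(np.arctan2(*o['orientation'][1::-1,0])))"
```

```text
time_s: 53.07
eef_pos: [0.6255, -0.1154, 0.0356]
orientation: [[-0.479, 0.878, -0.001], [0.878, 0.479, 0.0], [0.001, -0.001, -1.0]]
force: [-0.7, 0.1, -0.4]
opening: 0.0497
time_s: 53.73
eef_pos: [0.6262, -0.1155, 0.0364]
orientation: [[-0.48, 0.878, 0.001], [0.878, 0.48, 0.0], [-0.0, 0.001, -1.0]]
force: [0.4, 0.2, 0.7]
opening: 0.0116
time_s: 54.73
eef_pos: [0.6257, -0.1155, 0.0349]
orientation: [[0.826, 0.564, -0.0], [0.564, -0.826, 0.0], [-0.0, -0.0, -1.0]]
force: [-0.2, -0.8, -2.7]
opening: 0.0116
time_s: 55.73
eef_pos: [0.6257, -0.115, 0.0338]
orientation: [[0.748, -0.664, -0.0], [-0.664, -0.748, 0.0], [-0.001, 0.0, -1.0]]
force: [1.3, 2.7, -3.8]
opening: 0.0117
[ 0.42482623 -0.59847153 -0.06955314] [ 0.05263062  0.462289    0.07555142  1.69689389 -0.04067465  0.98439698
 -2.15409472] -41.602924357078116
time_s: 55.98
eef_pos: [0.6256, -0.1151, 0.0338]
orientation: [[0.679, -0.734, -0.001], [-0.734, -0.679, 0.0], [-0.001, 0.0, -1.0]]
force: [1.0, 1.7, -2.9]
opening: 0.0119
[ 0.28054004 -0.41899187  0.03849068] -2.244770142028479 -47.258236369128916
```

```bash

python3 -m jog '{"delta_rot":[[0,0,3],[0,0,6],[0,0,6]],"xyz":[[0,0,0],[0,0,0],[0,0,0]],"jaw":[5,5,5]}'
python3 -c "
from h import *;o=bot.observe();print(o['ft_torque'],o['qpos'][6],np.degrees(np.arctan2(*o['orientation'][1::-1,0])))"
python3 -m jog '{"delta_rot":[[0,0,3],[0,0,6],[0,0,6]],"xyz":[[0,0,0],[0,0,0],[0,0,0]],"jaw":[5,5,5]}'
python3 -c "
from h import *;o=bot.observe();print(o['ft_torque'],o['qpos'][6],np.degrees(np.arctan2(*o['orientation'][1::-1,0])))"
```

```text
time_s: 56.23
eef_pos: [0.6256, -0.1151, 0.0338]
orientation: [[0.599, -0.801, -0.001], [-0.801, -0.599, 0.0], [-0.001, 0.0, -1.0]]
force: [0.3, 2.0, -3.9]
opening: 0.0117
[ 0.28139442 -0.41700756 -0.00760029] -2.340559028888712 -53.23350648403235
time_s: 56.48
eef_pos: [0.6247, -0.1161, 0.0337]
orientation: [[0.512, -0.859, -0.002], [-0.859, -0.512, -0.001], [-0.001, 0.002, -1.0]]
force: [-3.5, -0.4, -2.9]
opening: 0.0118
[-0.33080507  0.53547532  0.73953737] -2.435836846459381 -59.200999932684695
```

The torque jumped to 0.74 N m at about 177°, so FR is home. I'm releasing, rising, moving clear and taking the final check.

```bash

python3 -m jog '{"delta_rot":[[0,0,-3],[0,0,-3],[0,0,-3],[0,0,-3],[0,0,-3],[0,0,-3],[0,0,-3],[0,0,-3],[0,0,-3],[0,0,-3],[0,0,-3],[0,0,-3]],"xyz":[[0,0,0],[0,0,0],[0,0,0],[0,0,0],[0,0,0],[0,0,-20],[0,0,-50],[0,0,-85],[0,0,-120],[0,0,-160],[0,0,-200],[0,0,-200]],"jaw":[5,5,50,50,50,50,50,50,50,50,50,50]}' >/dev/null
python3 -m jog '{"delta_rot":[[0,0,-7],[0,0,-14],[0,0,-21],[0,0,-28],[0,0,-35],[0,0,-42],[0,0,-49],[0,0,-56],[0,0,-56],[0,0,-56],[0,0,-56]],"xyz":[[-73,-112,0],[-73,-112,0],[-73,-112,0],[-73,-112,0],[-73,-112,0],[-73,-112,0],[-73,-112,0],[-73,-112,0],[-73,-112,0],[-73,-112,0],[-73,-112,0]],"jaw":[50,50,50,50,50,50,50,50,50,50,50]}'
python3 - <<'E'
from h import *
c=cap('wrist'); 
for t in nuts(c): print(t)
W=cloud(c)
# plate: four spots between the nuts
x0,y0=.561,-.05
P=[]
for dx,dy in((-.04,0),(.04,0),(0,-.04),(0,.04),(0,0)):
    m=(abs(W[...,0]-x0-dx)<.006)&(abs(W[...,1]-y0-dy)<.006); P.append([dx,dy,np.median(W[m][:,2])])
print(np.round(P,4))
for n in('scene','side'):
    r,p,k=fitbox(cap(n)); print(np.round(r[0],3),k)
cv2.imwrite('pics/p11.png',cv2.resize(c['img'],(768,576)))
cv2.imwrite('pics/p12.png',cv2.resize(load('scene')['img'],(800,600)))
E
```

```text
time_s: 58.4
eef_pos: [0.6787, 0.0071, 0.2343]
orientation: [[1.0, -0.011, 0.0], [-0.011, -1.0, 0.0], [0.0, -0.0, -1.0]]
force: [-0.5, -0.9, 0.6]
opening: 0.05
(np.int32(488), array([ 0.6265, -0.1155]), array([0.012, 0.052]), 'ang', np.float64(125.2), 'ztop', np.float64(0.0585))
(np.int32(493), array([0.6269, 0.0146]), array([0.013, 0.052]), 'ang', np.float64(73.9), 'ztop', np.float64(0.0597))
(np.int32(83), array([0.5161, 0.0219]), array([0.009, 0.018]), 'ang', np.float64(66.2), 'ztop', np.float64(0.0587))
[[-0.04    0.      0.013 ]
 [ 0.04    0.      0.0128]
 [ 0.     -0.04       nan]
 [ 0.      0.04       nan]
 [ 0.      0.         nan]]
[ 0.513 -0.326] 272
[ 0.518 -0.325] 320
  return _methods._mean(a, axis=axis, dtype=dtype,
  ret = ret.dtype.type(ret / rcount)
```

View pics/p11.png

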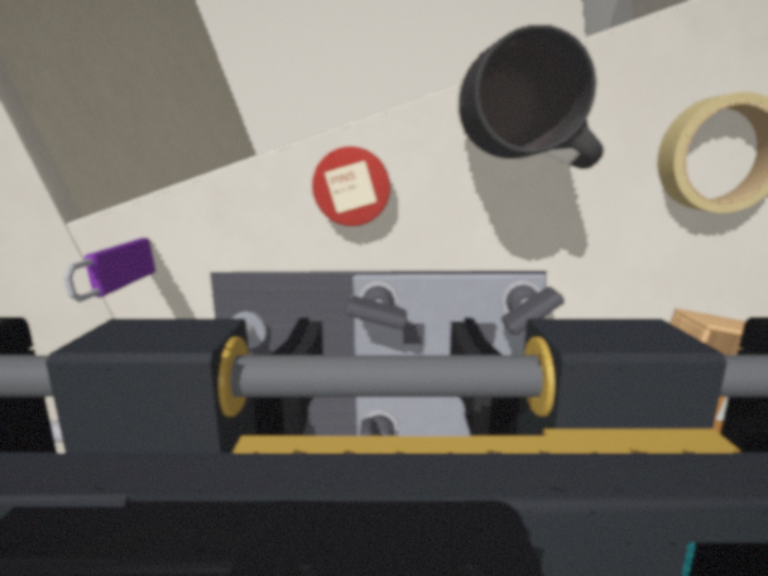

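View pics/p12.png

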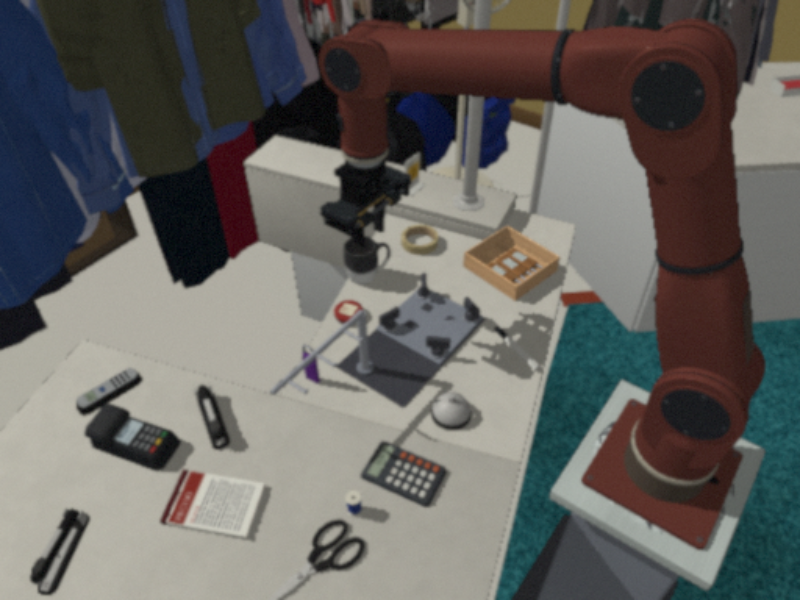

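The last pictures show the tallies still in the box (scene (512,265)), the purple one still hanging (312,365), and the mug, tin, tape and bell in place. The arm is clear of everything at 0.23 m. Nut tops read 58.5–59.7 mm and the plate about 13 mm. Handing in.

```bash

python3 -m jog '{"delta_rot":[[0,0,0],[0,0,0],[0,0,0],[0,0,0]],"xyz":[[0,0,0],[0,0,0],[0,0,0],[0,0,0]],"jaw":[50,50,50,50]}'
python3 -c "
from rig import bot; print(bot.close_job())"
```

```text
time_s: 58.88
eef_pos: [0.6786, 0.0073, 0.2342]
orientation: [[1.0, -0.006, 0.0], [-0.006, -1.0, 0.0], [0.0, -0.0, -1.0]]
force: [0.1, -0.2, -1.2]
opening: 0.0502
the job is handed in; nothing more can be done
None
```

The job is finished and handed in at 58.9 s; the hand-in gave no verdict. All three brown tallies are in the box. All four wing nuts were turned clockwise to their stops in the order near-right, far-left, near-left, far-right.

**Nuts:** The wrist camera showed turns of about 166.5°, 171°, 173° and 174°, not counting each nut's starting slack. The torque rose sharply at every stop. Nut tops now read 58.5–59.7 mm, down from about 62.5 mm.

**Plate:** It reads about 13 mm high (12.8 and 13.0 mm at two points along x), against 12 mm nominal and a 13.5 mm limit, within the camera's 2 mm error. I had no plate reading along y because the gripper hid those spots; only the matching nut heights show it is level that way.

**Box and other things:** The box still stands where it was, with the three tallies lying flat inside. The purple look-alike and the bystanders look untouched in the last picture. The arm ended clear of everything.

**Readings that disagreed:**
- One wrist reading of far-right came out about 5° off, taken while the arm was still settling; later readings agreed with the first.
- The scene and wrist cameras differed by a few millimetres on the nut positions, and I used the wrist camera's.
- The retreat after the last nut went away from the robot instead of towards it. It stayed about 0.23 m up and hit nothing.

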